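Tip a sample tray into the balance bin

TASK

Take the blue lid off the bin on the balance and lay it flat, knob up, in the middle of the grey mat. Then take the steel tray by its green handle and tip it low over the bin so that all three bars slide off into the bin gently, without touching the bars with the gripper, and put the empty tray back level and centred on its rest, pointing along it as before. Leave the bottles, the jar and the beaker standing where they are.

Things in the scene. Friction and masses are not known exactly. Their poses are not given: they have to be found in the camera images.
- balance: fixed white bench balance, base 200 x 170 x 50 (x, y, z) carrying a grey open-topped bin, 160 x 140 outside, 150 x 130 inside, its floor 55 and its rim 124 above the bench, centred on the base. Behind it (x +120, y +45) a steel post holds a display head (30 x 85 x 60, centred at x 120, y 45, z 205; top at z 235). Origin at the centre of the underside, x away from the robot at yaw 0
- bin_floor (a point): centre of the bin's inner floor, axes as balance
- bin_mouth (a point): centre of the bin's open mouth at rim height, axes as balance
- lid: loose blue plate 164 x 144 x 6 lying on the bin's rim, 150 g, with a white cylindrical knob 28 in diameter and 36 high standing on its middle (z 6 to 42). Origin at the centre of the underside
- lid_knob (a point): point on the axis of the lid's knob, 26 above the lid's underside: the height to grip
- mat: fixed grey mat 170 x 150 x 2 on the bench. Origin at the centre of its underside
- rest: fixed low steel stand, top plate 130 x 104 (x, y), top 45 above the bench. Origin at the centre of the underside; the tray points along its x
- rest_top (a point): centre of the rest's flat top, axes as rest
- tray: loose steel tray 140 x 112 (x, y), 220 g, floor 3 thick, walls 3 thick and 22 high at the back (-x) and sides; front (+x) edge open. Origin at the centre of the underside, z up. At the back a green handle, a bar 44 wide (y), 16 thick, 80 long, rises from (x -70, z 8) leaning backwards (to -x) 30 degrees from z. It starts on the rest, the bars in it in a row front to back
- tray_grip (a point): centre of the green handle's grip, at (x -97.5, y 0, z 55.6) of the tray, 55 up the handle; axes as tray
- tray_lip (a point): middle of the tray's open front edge, at (x 70, y 0, z 3) of the tray; axes as tray
- bar1: loose yellow pressed bar 28 x 62 x 22 (x, y, z), 40 g, front-most in the tray. Origin at the centre of its underside
- bar2: loose pink bar, the same size, middle of the tray. Origin at the centre of its underside
- bar3: loose cream bar, the same size, at the back of the tray. Origin at the centre of its underside
- amber_bottle: amber bottle, 48 diameter, 120 high, rests on the bench; origin at the centre of its underside, z up. A bystander
- white_jar: white jar, 64 diameter, 100 high, rests on the bench; origin at the centre of its underside, z up. A bystander
- dark_bottle: dark brown bottle, 52 diameter, 130 high, rests on the bench; origin at the centre of its underside, z up. A bystander
- steel_beaker: steel beaker, 76 diameter, 90 high, rests on the bench; origin at the centre of its underside, z up. A bystander
Mind the look-alikes: they are no part of the job. What is shaped like the rest but red or turquoise is not meant. There is more than one size of the bar3; the job needs the smallest.

How it is judged (in metres and radians):
On the way, in this order (a step that is already met when the one before it is completed fails the run):
1. the lid lies flat on the mat, let go (horizontal distance between lid and mat below 0.04 m and height (world z) of lid below 0.01 m and angle between lid's own z axis and vertical below 0.1 rad and contact force between the fingers and lid below 0.1 N), for 0.2 s.
2. the tray is held well above its rest (z of tray in the frame of rest_top above 0.05 m and contact force between the fingers and tray above 1 N), for 0.2 s.
3. all three bars are in the bin (x of bar1 in the frame of bin_floor between -0.08 and 0.08 m and y of bar1 in the frame of bin_floor between -0.07 and 0.07 m and z of bar1 in the frame of bin_floor between -0.01 and 0.07 m and x of bar2 in the frame of bin_floor between -0.08 and 0.08 m and y of bar2 in the frame of bin_floor between -0.07 and 0.07 m and z of bar2 in the frame of bin_floor between -0.01 and 0.07 m and x of bar3 in the frame of bin_floor between -0.08 and 0.08 m and y of bar3 in the frame of bin_floor between -0.07 and 0.07 m and z of bar3 in the frame of bin_floor between -0.01 and 0.07 m), for 0.2 s.
At the end, for the whole second after the job is handed in: Bars at rest inside the bin, below its rim; lid flat, knob up, on the mat within 40 mm of its centre; tray level (0.08 rad) on its rest, centre within 30 mm of the rest's along each of the rest's axes, its length within 0.3 rad of the rest's; all still (all of step 3 and horizontal distance between lid and mat below 0.04 m and height (world z) of lid below 0.01 m and angle between lid's own z axis and vertical below 0.1 rad and x of tray in the frame of rest_top between -0.03 and 0.03 m and y of tray in the frame of rest_top between -0.03 and 0.03 m and z of tray in the frame of rest_top between -0.004 and 0.006 m and angle between tray's own z axis and vertical below 0.08 rad and angle between the x axis of tray and the x axis of rest, either way round below 0.3 rad and linear speed of each of bar1, bar2, bar3, lid, tray below 0.03 m/s); the robot touches nothing.
It fails at once if the gripper touches a bar (contact force between the fingers and bar1 above 0.5 N or contact force between the fingers and bar2 above 0.5 N or contact force between the fingers and bar3 above 0.5 N).
It fails at once if a bar falls from too high (faster than 2 m/s) (linear speed of any of bar1, bar2, bar3 above 2 m/s).
It fails at once if a bottle, the jar or the beaker is shifted more than 30 mm or tipped more than 0.3 rad (distance of any of amber_bottle, white_jar, dark_bottle, steel_beaker from where it was at the start of the episode above 0.03 m or angle between any of amber_bottle, white_jar, dark_bottle, steel_beaker's own z axis and vertical above 0.3 rad).
It also fails if it takes over 72 s, if anything falls off the work surface, if the arm or the gripper's body presses on something with over 40 N, if the wrist force passes 120 N, or if a joint passes its speed limit or range.

ROBOT

A 6-joint arm with a two-finger parallel gripper is mounted at the origin on the work surface. World frame = base frame: x ahead of the robot, y to its left, z up, the work surface at z = 0. Lengths are in m, angles in degrees, forces in N, time in s.
With the tool pointing down it reaches from about 0.4 to 0.825 m from the base axis. Payload 7 kg.
Tool frame: the origin (TCP) lies midway between the tips of the shut fingers; the grasp point (between the pads) lies r.hold_point_z behind it (r.hold_point_z is the distance from the TCP to the grasp point, in m); z points along the fingers, x is the direction in which the jaws open and shut, and the axes are right-handed (so a half turn about z gives the same grasp; the last joint's range is limited). The gripper opens to 88 mm and grips with 3 to 60 N. Pads are 19 mm wide; open, the fingers measure 130 mm over their backs; the gripper's body (78 mm by 193 mm) begins 47 mm behind the grasp point.
Start: joints at [91.049, 20.546, 0.682, 0, -70.136, -16.507], TCP at [0.18, 0.651, 0.227] pointing down, gripper open.
Joint ranges: [-176.03, 176.03], [-82.01, 121.73], [-58.28, 71.71], [-173.87, 95.51], [-174.79, -0.11], [-173.66, 173.66]. Speed limits (degrees/s): [136.94, 136.94, 172.46, 180, 180, 180].

INTERFACE

Orientations are given as [roll, pitch, yaw] about the fixed x, y, z axes, in that order (R = Rz(yaw) Ry(pitch) Rx(roll)).
In Python, from plant import get_state, viewer, close_job, r gives the robot as it stands.
- The arm moves only by the tool apply_moves, never from a script. Its argument "plan" is a list of rows, each a list of 3 entries, a list of its own where there are three numbers: the closure in counts, from 0 (fully open) to 255 (shut), then the shift along the tool's x, y, z in units of 50 mm (1.0 is 50 mm), then the turn about the tool's z in units of 6 degrees (1.0 is 6 degrees). A call has 1 to 12 rows; each row shifts and turns the commanded pose from where the row before left it, along the tool's axes as they then stand; what a row does not reach is not made up. A row lasts 1/8 s, in which the tool goes at most 62.5 mm and 10.7 degrees, less where a joint would pass 70% of its speed; a pose out of reach is approached as far as the arm can. A call is refused whole if a number of a shift passes 1 or a number of a turn 1, either way. A call with a gripper value outside its range is refused whole. The fingers move at their own pace and stop on an object; "squeeze" is the grip in N (left out, the last holds). Time passes only in rows, so rows that do not move let the fingers close. It gives the time, the measured TCP pose, the force and the opening at its end, in the units of the state.
- get_state(): the state, without advancing time (a new reading comes with each control period).
- viewer.capture(name): name is "scene" or "top" or "wrist"; returns a dict with "frame" (480x640x3 uint8, blue, green, red), "K" (3x3 intrinsics, pixels), "D" ([k1, k2, p1, p2, k3] as OpenCV has them; the pictures are not rectified), "R" (3x3) and "t" (3): a world point X has camera coordinates R X + t; the wrist camera has in their place "mount" (4x4, takes a point from camera to tool coordinates, whose origin is the TCP and whose axes are the tool frame's). Camera axes: x right, y down, z forward; pixel columns grow to the right and rows downward; lengths in m; the calibration is good to about 2 mm. A picture is of the moment at which its call begins: read the wrist's pose just before it. There is no depth.
- close_job(): hands the job in, once; it reports no verdict.
The state is a dict: "time_s": time; "joints": joint angles; "qd": joint speeds; "joint_torque": joint torques, N m; "tcp_pos": TCP position; "eef_rot": TCP orientation; "contact_force": force on the tool from outside, world axes, zero at the start; "moment": the same for the moment, N m; "gripper_width": finger opening in m.
Only numpy, scipy, OpenCV 4.12 (cv2) and the standard library are available. Lean on these libraries where they do the work, as an engineer would, in place of code of your own. Each camera call takes 0.05 s, during which the arm holds its last target.

## Working session

There is one attempt and no reset: what is moved stays moved. The work goes in short steps, Python scripts to look and compute and a tool call to move; the robot and the scene stay as the last step left them, time stands still between calls to the robot, and variables do not carry over. Pictures are saved under pics/ and viewed, and the job is handed in when it is done.

Besides the shell and the picture viewer there is one more tool, called after "Call:" as name(argument=value, ...) on one line, values as JSON. apply_moves: Moves the arm, as the interface text tells. Its arguments: {"type":"object","properties":{"plan":{"type":"array","items":{"type":"array"}},"squeeze":{"type":"number"}},"required":["plan"]}

```bash
ls; mkdir -p pics; python3 - <<'E'
from plant import get_state, viewer, r
import cv2
print(get_state()); print(r.hold_point_z, [a for a in dir(r) if a[0]!='_'])
for n in ("scene","top","wrist"):
    c=viewer.capture(n); cv2.imwrite(f"pics/{n}0.png",c["frame"])
    print(n,{k:v for k,v in c.items() if k!="frame"})
E
```

```text
pics
{'time_s': 0.0, 'joints': array([ 9.10478367e+01,  2.05911075e+01,  6.32503232e-01, -2.04842394e-02,
       -7.01341945e+01, -1.65077364e+01]), 'qd': array([ 0.04888952, -0.0243607 , -0.06996382,  0.04901727, -0.04593452,
        0.00936959]), 'joint_torque': array([-9.13362837e-04, -5.82715023e+01,  2.93074107e+01,  6.99759588e+00,
        7.00330449e-03, -1.49781799e-04]), 'tcp_pos': array([0.17981449, 0.6500978 , 0.22561558]), 'eef_rot': array([-1.79992092e+02, -9.44458287e-02, -1.05466883e+02]), 'contact_force': array([-0.47219577,  0.12622376, -0.56621859]), 'moment': array([ 0.0213819 , -0.02495123, -0.03833212]), 'gripper_width': 0.08814044124281813}
0.0188 ['Unreachable', 'hold_point_z']
scene {'K': array([[529.63068394,   0.        , 317.68773759],
       [  0.        , 529.63068394, 240.40610414],
       [  0.        ,   0.        ,   1.        ]]), 'D': array([-0.0016446,  0.       ,  0.       ,  0.       ,  0.       ]), 'R': array([[ 0.14825237,  0.98892649,  0.00675593],
       [ 0.70052051, -0.10018978, -0.70656424],
       [-0.69806321,  0.10948249, -0.70761666]])
[... 396 characters left out ...]
2],
       [ 0.07763202,  0.01901246, -0.99680078]]), 't': array([0.03658304, 0.56870399, 1.12791083])}
wrist {'K': array([[409.01244368,   0.        , 318.44235114],
       [  0.        , 409.01244368, 245.34200225],
       [  0.        ,   0.        ,   1.        ]]), 'D': array([-0.00027772,  0.        ,  0.        ,  0.        ,  0.        ]), 'mount': array([[ 9.99999302e-01,  3.79714880e-04, -1.11854926e-03,
        -1.55518410e-03],
       [-4.39931449e-05,  9.58240315e-01,  2.85964153e-01,
        -7.59022333e-02],
       [ 1.18042384e-03, -2.85963905e-01,  9.58239663e-01,
        -1.58884254e-01],
       [ 0.00000000e+00,  0.00000000e+00,  0.00000000e+00,
         1.00000000e+00]])}
```

View pics/scene0.png

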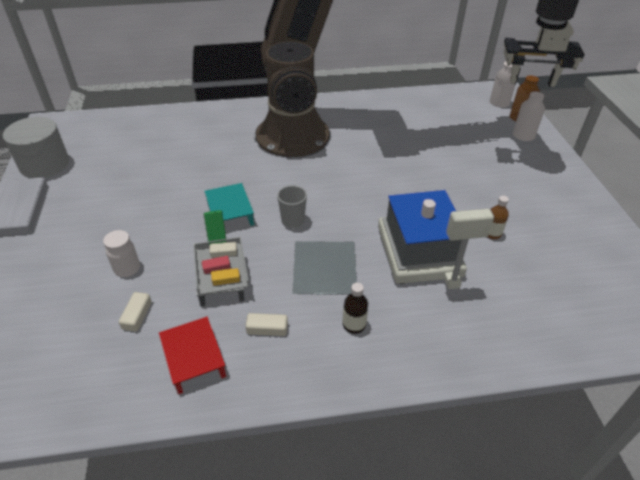

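View pics/top0.png

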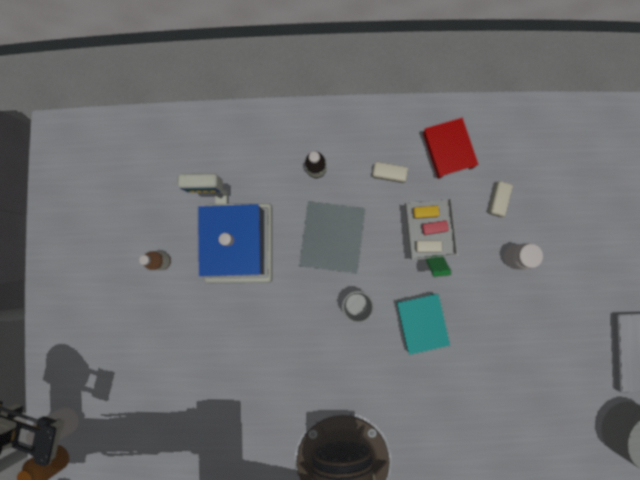

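View pics/wrist0.png

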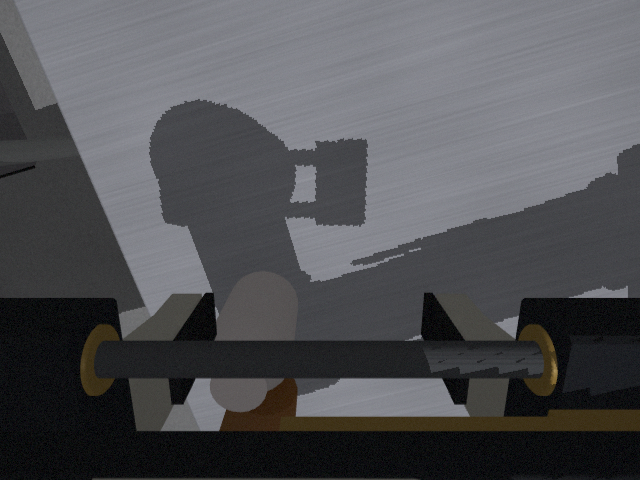

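```bash
cat > h.py <<'E'
import numpy as np, cv2
from scipy.spatial.transform import Rotation as Ro
from scipy.optimize import least_squares
from plant import get_state, viewer, r
def grab(n):
    s=get_state(); c=viewer.capture(n)
    if n=="wrist":
        T=np.eye(4); T[:3,:3]=Ro.from_euler('xyz',s['eef_rot'],degrees=True).as_matrix(); T[:3,3]=s['tcp_pos']
        W=np.linalg.inv(T@c["mount"]); c["R"]=W[:3,:3]; c["t"]=W[:3,3]
    return c
def proj(c,X):
    return cv2.projectPoints(np.asarray(X,float).reshape(-1,3),cv2.Rodrigues(np.asarray(c["R"]))[0],np.asarray(c["t"]),c["K"],c["D"])[0].reshape(-1,2)
def ray(c,p):
    u=cv2.undistortPoints(np.array([[p]],float),c["K"],c["D"])[0,0]
    R=np.asarray(c["R"]); o=-R.T@c["t"]; d=R.T@np.array([u[0],u[1],1]); return o,d/np.linalg.norm(d)
def atz(c,p,z):
    o,d=ray(c,p); return o+d*(z-o[2])/d[2]
def tri(obs):
    A=np.zeros((3,3));b=np.zeros(3)
    for c,p in obs:
        o,d=ray(c,p);M=np.eye(3)-np.outer(d,d);A+=M;b+=M@o
    X=np.linalg.solve(A,b); return X,[np.linalg.norm(proj(c,X)[0]-p) for c,p in obs]
def zoom(c,x0,y0,w,h,f,name):
    im=cv2.resize(c["frame"][y0:y0+h,x0:x0+w],None,fx=f,fy=f,interpolation=cv2.INTER_CUBIC)
    for k in range(0,w,10):
        cv2.line(im,(k*f,0),(k*f,4 if k%50 else 12),(0,255,255),1)
        if k%20==0: cv2.putText(im,str(x0+k),(k*f,22),0,.35,(0,255,255),1)
    for k in range(0,h,10):
        cv2.line(im,(0,k*f),(4,k*f),(0,255,255),1)
        if k%20==0: cv2.putText(im,str(y0+k),(6,k*f+4),0,.35,(0,255,255),1)
    cv2.imwrite("pics/"+name+".png",im)
def save(n):
    c=grab(n); import pickle; return c
E
python3 - <<'E'
from h import *
import pickle
C={n:grab(n) for n in("scene","top")}
pickle.dump(C,open("c0.pkl","wb"))
zoom(C["top"],170,150,200,150,4,"zt1"); zoom(C["top"],390,180,100,120,5,"zt2")
zoom(C["scene"],280,170,200,150,4,"zs1"); zoom(C["scene"],170,180,120,130,4,"zs2")
E
```

```text
(no output)
```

View pics/zt1.png

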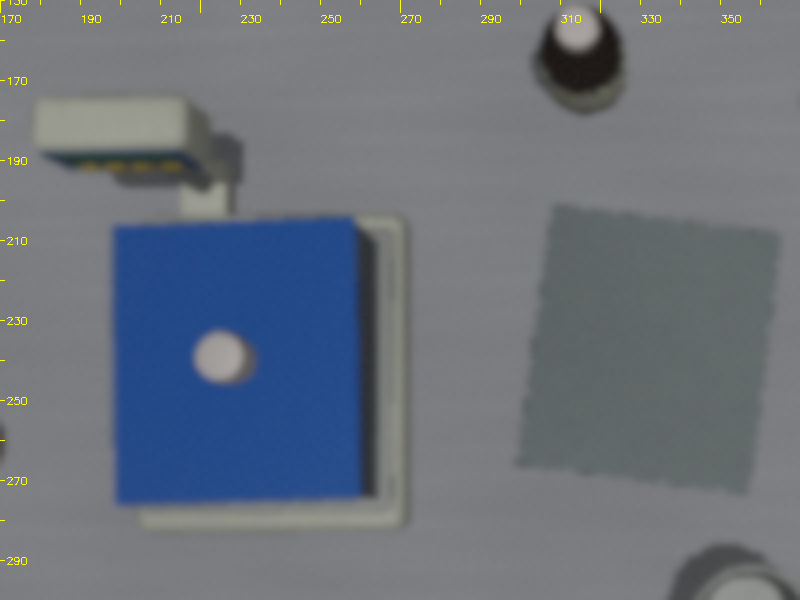

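View pics/zt2.png

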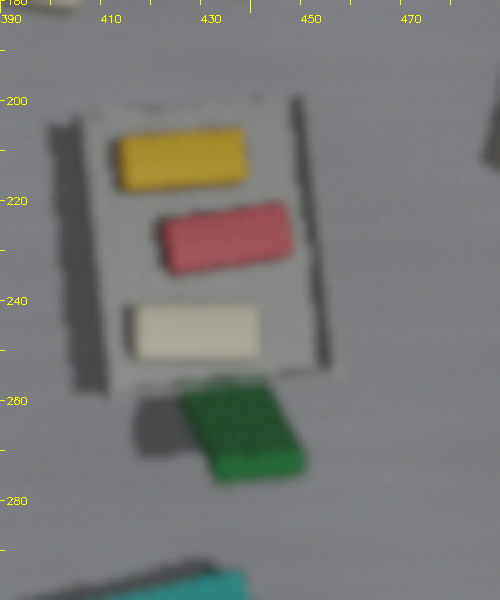

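View pics/zs1.png

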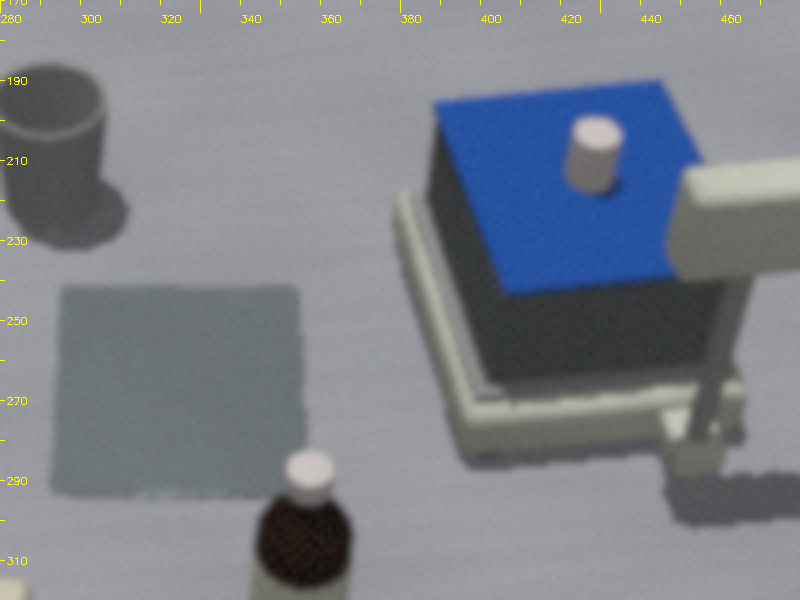

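View pics/zs2.png

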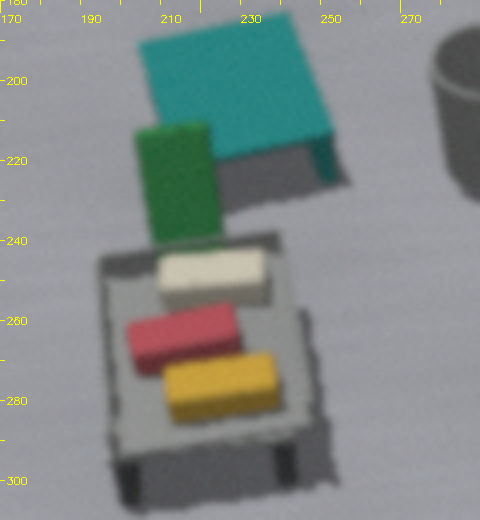

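```bash
cat > fit.py <<'E'
from h import *
import pickle
C=pickle.load(open("c0.pkl","rb")); T=C["top"]; S=C["scene"]
def fit(name,obs,x0,zfix=None):
    # obs: (cam, pixel, local xyz); params x,y,yaw[,z]
    def P(p):
        R=Ro.from_euler('z',p[2]).as_matrix(); z=p[3] if zfix is None else zfix
        return R,np.array([p[0],p[1],z])
    def f(p):
        R,t=P(p); return np.concatenate([proj(c,R@np.array(l)+t)[0]-px for c,px,l in obs])
    x=list(x0)+([] if zfix is not None else [0.05])
    s=least_squares(f,x,loss='soft_l1')
    p=s.x; print(name,"xy",p[:2].round(4),"yaw",np.degrees(p[2]).round(2),"z",(p[3] if zfix is None else zfix),"res",np.abs(f(p)).reshape(-1,2).round(1).tolist())
    return p
if __name__=="__main__":
    a,b=.082,.072
    fit("lid",[(T,(198.2,206.8),(a,b,.006)),(T,(259,204.2),(a,-b,.006)),(T,(260.5,274),(-a,-b,.006)),(T,(199,276),(-a,b,.006)),
      (S,(388,195.5),(-a,-b,.006)),(S,(445,190),(-a,b,.006)),(S,(406,243.5),(a,-b,.006)),(T,(224.5,239.2),(0,0,.042)),(S,(429,203),(0,0,.042))],[.5,.25,0])
    a,b=.085,.075
    fit("mat",[(T,(308,201.5),(a,b,.002)),(T,(364.5,208),(a,-b,.002)),(T,(356.5,273),(-a,-b,.002)),(T,(299,266),(-a,b,.002)),
      (S,(295,241.5),(-a,-b,.002)),(S,(354,241.5),(-a,b,.002)),(S,(356.5,294),(a,b,.002)),(S,(292,294),(a,-b,.002))],[.5,0,0])
    fit("bal",[(T,(271,204),(.1,-.085,.05)),(T,(271.5,281),(-.1,-.085,.05)),(S,(380,218),(-.1,-.085,.05)),(S,(397,275),(.1,-.085,.05))],[.5,.25,0],0.)
    a,b=.07,.056
    fit("tray",[(T,(405.5,203.5),(a,b,.02)),(T,(449,199.5),(a,-b,.02)),(T,(456,254),(-a,-b,.022)),(T,(411.5,258),(-a,b,.022)),
      (S,(199.5,295),(a,-b,.0)),(S,(194.5,244.5),(-a,-b,.022)),(S,(239.5,238.5),(-a,b,.022)),(S,(248,287),(a,b,0.0))],[.5,-.2,0])
    hx=lambda s:(-.07-s*.5)
    hz=lambda s:.008+s*.866
    for nm,c,px,z in [("amber",T,(152,261),.12),("jar",T,(531,256),.1),("dark",T,(314,157),.13),("beaker",T,(355,304),.09),("jarS",S,(118,240),.1),("beakS",S,(292,193),.09),("darkS",S,(357.5,288),.13),("ambS",S,(502,201),.12)]:
        print(nm,atz(c,px,z).round(3))
E
python3 fit.py
```

```text
lid xy [0.5588 0.2501] yaw 0.41 z 0.12119228464290129 res [[0.4, 0.6], [0.2, 0.3], [0.2, 0.7], [0.4, 0.5], [0.6, 0.0], [0.1, 0.1], [0.1, 0.0], [0.3, 0.2], [0.1, 0.5]]
mat xy [0.5694 0.0119] yaw -8.78 z -0.002416363299382658 res [[0.4, 0.5], [0.5, 0.2], [0.4, 0.5], [0.1, 0.1], [0.3, 0.1], [0.0, 0.4], [0.7, 0.2], [0.1, 0.3]]
bal xy [0.5633 0.2488] yaw -1.18 z 0.0 res [[0.2, 3.8], [1.1, 0.2], [1.6, 2.6], [0.2, 0.4]]
tray xy [ 0.5778 -0.2304] yaw 4.02 z 0.039593679716537364 res [[0.6, 0.5], [0.9, 0.8], [0.8, 1.3], [0.3, 1.8], [0.7, 1.0], [0.8, 0.0], [1.8, 1.1], [1.6, 0.6]]
amber [0.515 0.436 0.12 ]
jar [ 0.504 -0.459  0.1  ]
dark [0.747 0.048 0.13 ]
beaker [ 0.403 -0.039  0.09 ]
jarS [ 0.512 -0.454  0.1  ]
beakS [ 0.392 -0.044  0.09 ]
darkS [0.752 0.048 0.13 ]
ambS [0.528 0.449 0.12 ]
```

Call:
apply_moves(plan=[[0, [0, 0, -0.5], -0.85], [0, [0, 0, -0.4], -0.85], [0, [0, 0, 0], -0.87], [0, [0.8, -0.76, 0], 0], [0, [0.8, -0.76, 0], 0], [0, [0.8, -0.76, 0], 0], [0, [0.8, -0.76, 0], 0], [0, [0.8, -0.76, 0], 0], [0, [0.8, -0.76, 0], 0], [0, [0.8, -0.76, 0], 0], [0, [0.8, -0.76, 0], 0], [0, [0.8, -0.76, 0], 0]], squeeze=30)

```text
time_s: 1.75
tcp_pos: [0.5227, 0.2889, 0.2717]
eef_rot: [-180.0, 0.0, -90.0]
contact_force: [1.1, 1.3, 0.7]
gripper_width: 0.0875
```

```bash
python3 - <<'E'
from h import *
s=get_state(); print(s['time_s'],s['tcp_pos'].round(4),s['eef_rot'].round(2),s['joints'].round(1))
c=grab("wrist"); cv2.imwrite("pics/w1.png",c["frame"]); print(proj(c,[[.559,.25,.163],[.5598,.25,.127]]))
E
```

```text
1.75 [0.5227 0.2889 0.2717] [-1.7999e+02  1.0000e-02 -9.0030e+01] [ 47.7  11.8  -5.5   0.  -72.7  42.3]
[[381.20443844 187.25152216]
 [374.1605681  178.89373046]]
```

View pics/w1.png

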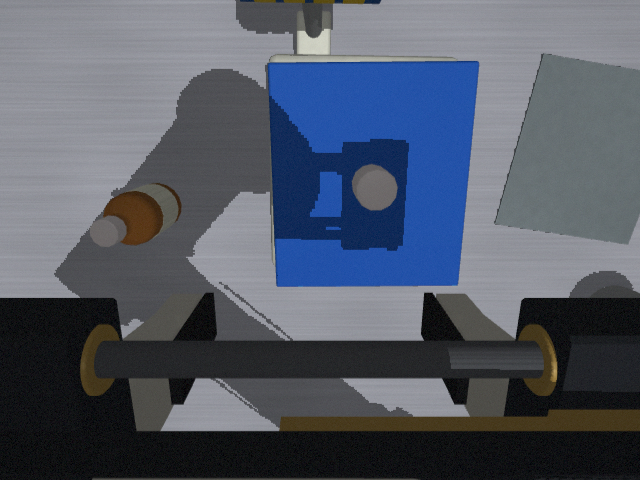

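```bash
python3 - <<'E'
from fit import *
W=grab("wrist")
print(tri([(W,(375,187)),(T,(224.5,239.2)),(S,(429,203))]))
print(atz(W,(375,187),.166))
a,b=.082,.072
fit("lidW",[(W,(268,63),(a,b,.006)),(W,(478,62),(a,-b,.006)),(W,(458,286),(-a,-b,.006)),(W,(277,286),(-a,b,.006)),(W,(375,187),(0,0,.042))],[.55,.25,0])
E
```

```text
(array([0.56009279, 0.2500615 , 0.16502263]), [np.float64(3.63015308304352), np.float64(0.8440674915262478), np.float64(0.28877673183917)])
[0.56259845 0.2501304  0.166     ]
lidW xy [0.5601 0.2487] yaw 0.25 z 0.12039539888178227 res [[0.2, 0.2], [0.3, 0.5], [1.1, 1.3], [0.4, 0.0], [1.2, 3.0]]
```

Call:
apply_moves(plan=[[0, [0.42, -0.39, 0], 0], [0, [0.4, -0.39, 0], 0], [0, [0, 0, 0.6], 0], [0, [0, 0, 0.7], 0], [0, [0, 0, 0.5], 0], [0, [0, 0, 0.4], 0], [0, [0, 0, 0], 0]])

```text
time_s: 2.72
tcp_pos: [0.5596, 0.2489, 0.16]
eef_rot: [179.8, -0.1, -90.0]
contact_force: [0.1, -0.2, -0.4]
gripper_width: 0.0875
```

```bash
python3 - <<'E'
from h import *
s=get_state(); print(s['time_s'],s['tcp_pos'].round(4),s['eef_rot'].round(2),s['contact_force'].round(1))
c=grab("wrist"); cv2.imwrite("pics/w2.png",c["frame"])
E
```

```text
2.725 [0.5596 0.2489 0.16  ] [ 1.7984e+02 -1.2000e-01 -9.0040e+01] [ 0.1 -0.2 -0.4]
```

View pics/w2.png

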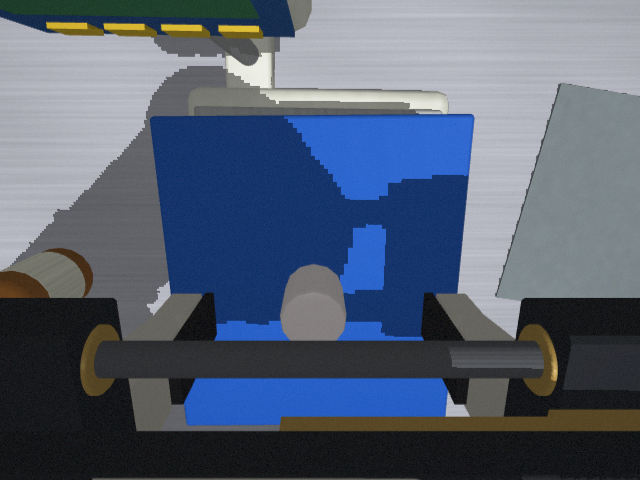

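Call:
apply_moves(plan=[[0, [0, 0, 0.26], 0], [0, [0, 0, 0.2], 0], [120, [0, 0, 0], 0], [255, [0, 0, 0], 0], [255, [0, 0, 0], 0], [255, [0, 0, 0], 0], [255, [0, 0, -0.3], 0], [255, [0, 0, -0.5], 0]], squeeze=35)

```text
time_s: 3.78
tcp_pos: [0.5604, 0.2491, 0.1793]
eef_rot: [180.0, -0.0, -90.0]
contact_force: [0.0, -0.2, 0.5]
gripper_width: 0.0331
```

```bash
python3 - <<'E'
from h import *
s=get_state(); print(s['time_s'],s['tcp_pos'].round(4),s['eef_rot'].round(2),s['contact_force'].round(1),s['gripper_width'])
c=grab("wrist"); cv2.imwrite("pics/w3.png",c["frame"])
E
```

```text
3.775 [0.5604 0.2491 0.1793] [ 1.7995e+02 -5.0000e-02 -9.0030e+01] [ 0.  -0.2  0.5] 0.03313680167282796
```

View pics/w3.png

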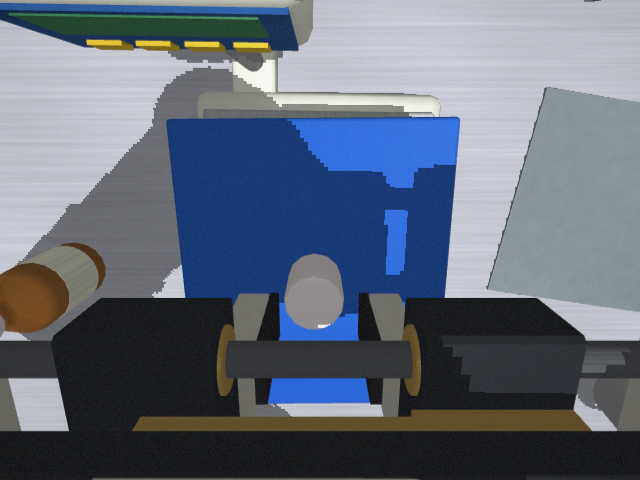

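Call:
apply_moves(plan=[[100, [0, 0, 0.4], 0], [100, [0, 0, 0.4], 0], [100, [0, 0, 0], 0], [255, [0, 0, 0], 0], [255, [0, 0, 0], 0], [255, [0, 0, 0], 0], [255, [0, 0, 0], 0], [255, [0, 0, 0], 0]])

```text
time_s: 4.82
tcp_pos: [0.5611, 0.2498, 0.1394]
eef_rot: [-179.9, 0.1, -90.0]
contact_force: [-0.6, 1.3, 5.8]
gripper_width: 0.0273
```

Call:
apply_moves(plan=[[255, [0, 0, -0.2], 0], [255, [0, 0, -0.5], 0], [255, [0, 0, -0.5], 0], [255, [0.3, 0, 0], 0], [255, [0.6, 0, 0], 0], [255, [0.8, 0, 0], 0], [255, [0.8, 0, 0], 0], [255, [0.8, 0, 0], 0]])

```text
time_s: 5.82
tcp_pos: [0.5593, 0.0821, 0.1973]
eef_rot: [179.9, -0.0, -90.1]
contact_force: [0.6, 0.5, -1.6]
gripper_width: 0.0273
```

```bash
python3 - <<'E'
from h import *
s=get_state(); print(s['time_s'],s['tcp_pos'].round(4),s['eef_rot'].round(2),s['contact_force'].round(1),s['gripper_width'])
c=grab("wrist"); cv2.imwrite("pics/w4.png",c["frame"])
E
```

```text
5.825 [0.5593 0.0821 0.1973] [ 1.7987e+02 -4.0000e-02 -9.0060e+01] [ 0.6  0.5 -1.6] 0.027344867390057166
```

View pics/w4.png

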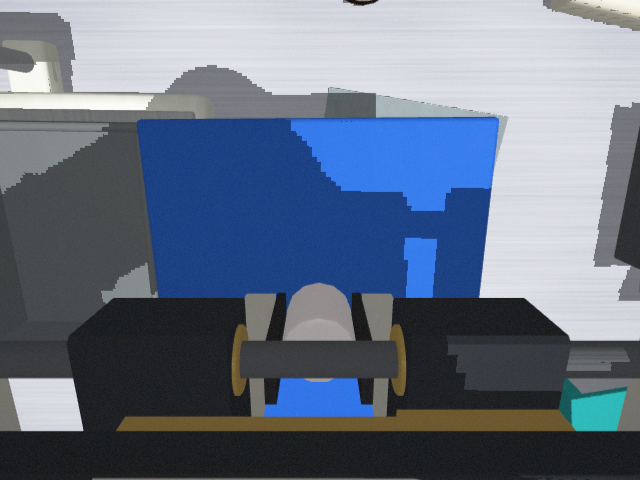

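```bash
python3 - <<'E'
from h import *
c=grab("wrist"); print(atz(c,(328,88),.002),atz(c,(506,117),.002), get_state()['tcp_pos'])
E
```

```text
[0.66161858 0.07246293 0.002     ] [ 0.63884812 -0.07464831  0.002     ] [0.55885717 0.08025061 0.19736993]
```

Call:
apply_moves(plan=[[255, [0.7, -0.1, 0], 0], [255, [0.5, -0.06, 0], 0], [255, [0.2, 0, 0.3], 0], [255, [0, 0, 0.7], 0], [255, [0, 0, 0.7], 0], [255, [0, 0, 0.7], 0], [255, [0, 0, 0.6], 0], [255, [0, 0, 0.35], 0], [255, [0, 0, 0.1], 0], [255, [0, 0, 0.05], 0], [255, [0, 0, 0], 0]])

```text
time_s: 7.3
tcp_pos: [0.5687, 0.0145, 0.024]
eef_rot: [-180.0, 0.0, -90.0]
contact_force: [1.3, 0.5, -3.1]
gripper_width: 0.0275
```

```bash
python3 - <<'E'
from h import *
s=get_state(); print(s['time_s'],s['tcp_pos'].round(4),s['eef_rot'].round(2),s['contact_force'].round(1),s['gripper_width'])
c=grab("wrist"); cv2.imwrite("pics/w5.png",c["frame"])
E
```

```text
7.3 [0.5687 0.0145 0.024 ] [-1.7996e+02  1.0000e-02 -9.0030e+01] [ 1.3  0.5 -3.1] 0.02746315447673624
```

View pics/w5.png

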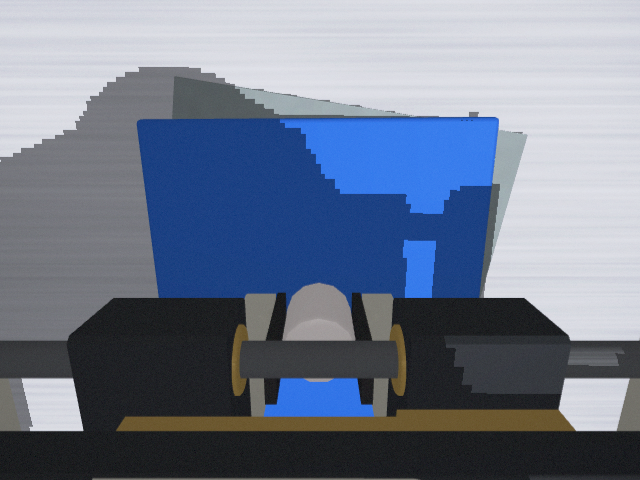

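Call:
apply_moves(plan=[[255, [0, 0, 0.07], 0], [255, [0, 0, 0.05], 0], [255, [0, 0, 0], 0]])

```text
time_s: 7.72
tcp_pos: [0.5685, 0.0143, 0.0175]
eef_rot: [-180.0, 0.0, -90.0]
contact_force: [0.6, 0.2, -1.7]
gripper_width: 0.0272
```

Call:
apply_moves(plan=[[255, [0, 0, 0.02], 0], [0, [0, 0, 0], 0], [0, [0, 0, 0], 0], [0, [0, 0, 0], 0], [0, [0, 0, 0], 0], [0, [0, 0, -0.4], 0], [0, [0, 0, -0.8], 0], [0, [0, 0, -0.8], 0], [0, [0, 0, -0.8], 0], [0, [0, 0, -0.8], 0], [0, [0, 0, -0.5], 0]])

```text
time_s: 9.1
tcp_pos: [0.569, 0.0144, 0.2239]
eef_rot: [-179.9, 0.0, -90.0]
contact_force: [-0.1, 0.0, -0.9]
gripper_width: 0.0875
```

```bash
python3 - <<'E'
from h import *
s=get_state(); print(s['time_s'],s['tcp_pos'].round(4),s['contact_force'].round(1),s['gripper_width'])
c=grab("wrist"); cv2.imwrite("pics/w6.png",c["frame"])
import pickle; pickle.dump({n:grab(n) for n in("scene","top")},open("c1.pkl","wb"))
C=pickle.load(open("c1.pkl","rb")); zoom(C["top"],170,150,200,150,4,"zt3")
E
```

```text
9.1 [0.569  0.0144 0.2239] [-0.1  0.  -0.9] 0.08746721221945705
```

View pics/w6.png

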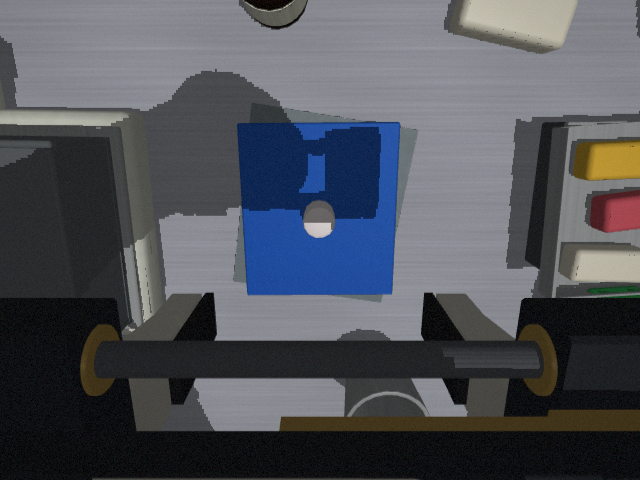

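View pics/zt3.png

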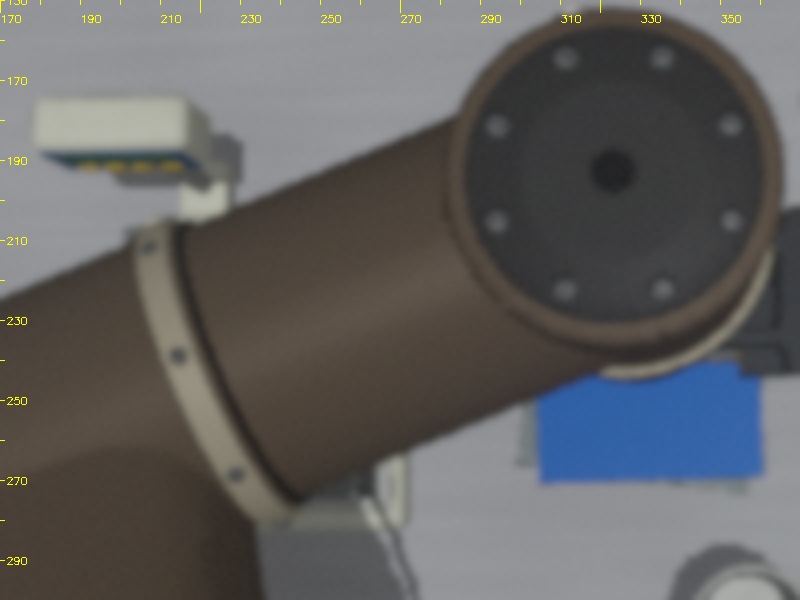

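Call:
apply_moves(plan=[[0, [0.5, 0.2, -0.3], 0], [0, [0.8, 0.4, -0.3], 0], [0, [0.9, 0.4, -0.3], 0], [0, [0.9, 0.4, -0.1], 0], [0, [0.9, 0.5, 0], 0], [0, [0.6, 0.4, 0], 0], [0, [0.4, 0.1, 0], 0], [0, [0, 0, 0], 0]])

```text
time_s: 10.25
tcp_pos: [0.4474, -0.2365, 0.2705]
eef_rot: [179.9, 0.0, -90.2]
contact_force: [-1.1, -0.0, -0.9]
gripper_width: 0.0873
```

```bash
python3 - <<'E'
from h import *
import pickle
s=get_state(); print(s['time_s'],s['tcp_pos'].round(4),s['eef_rot'].round(2))
c=grab("wrist"); cv2.imwrite("pics/w7.png",c["frame"]); pickle.dump(c,open("w7.pkl","wb"))
C={n:grab(n) for n in("scene","top")};pickle.dump(C,open("c2.pkl","wb")); cv2.imwrite("pics/top2.png",C["top"]["frame"])
zoom(C["top"],170,150,200,150,4,"zt4")
E
```

```text
10.25 [ 0.4474 -0.2365  0.2705] [ 1.799e+02  2.000e-02 -9.017e+01]
```

View pics/w7.png

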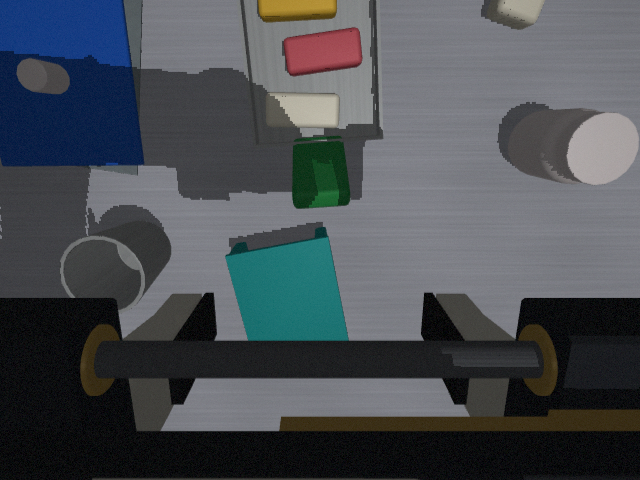

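View pics/zt4.png

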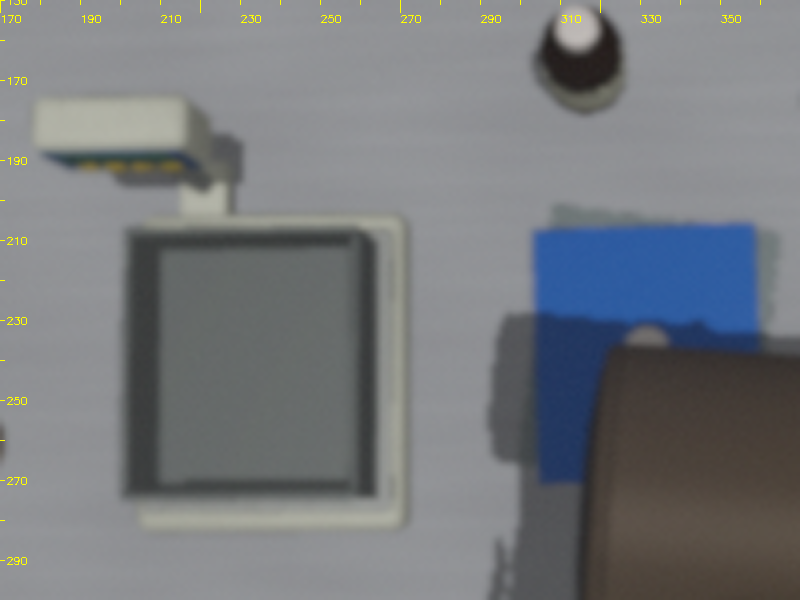

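```bash
python3 - <<'E'
from h import *
import pickle
c=pickle.load(open("w7.pkl","rb")); zoom(c,230,0,170,220,3,"zw7"); zoom(c,280,125,80,95,7,"zw7b")
E
```

```text
(no output)
```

View pics/zw7.png

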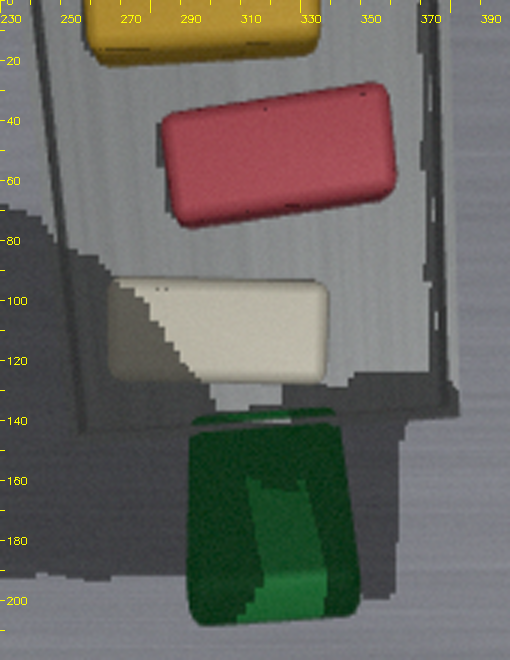

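View pics/zw7b.png

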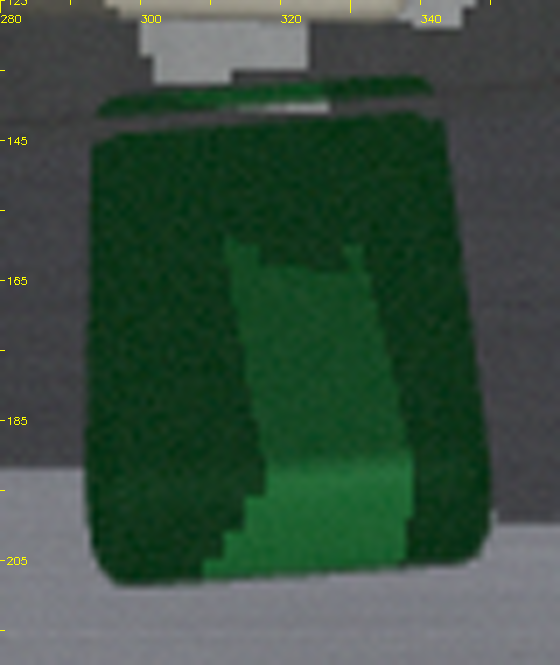

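```bash
cat > ft.py <<'E'
from fit import *
W=pickle.load(open("w7.pkl","rb"))
obs=[(W,(292,191),(-.1031,.022,.0813)),(W,(349.5,188.5),(-.1031,-.022,.0813)),(W,(293,208.5),(-.1169,.022,.0733)),(W,(350,205),(-.1169,-.022,.0733)),
(W,(257,144),(-.07,.056,.022)),(W,(383,138),(-.07,-.056,.022)),(W,(378.5,0),(.02,-.056,.022))][:6]
tr=[(T,(405.5,203.5),(.07,.056,.02)),(T,(449,199.5),(.07,-.056,.02)),(T,(456,254),(-.07,-.056,.022)),(T,(411.5,258),(-.07,.056,.022)),
      (S,(199.5,295),(.07,-.056,.0)),(S,(194.5,244.5),(-.07,-.056,.022)),(S,(239.5,238.5),(-.07,.056,.022))]
fit("W",obs,[.57,-.23,.05]); fit("W z.045",obs,[.57,-.23,.05],.045); p=fit("all",obs+tr,[.57,-.23,.05])
c,s=np.cos(p[2]),np.sin(p[2]); print("grip",p[0]-.0975*c,p[1]-.0975*s,p[3]+.0556)
E
python3 ft.py
```

```text
W xy [ 0.5782 -0.2319] yaw 2.34 z 0.03916742972131937 res [[0.1, 0.2], [0.5, 0.2], [0.7, 1.5], [0.4, 0.4], [1.9, 0.4], [0.3, 0.6]]
W z.045 xy [ 0.5789 -0.2316] yaw 2.48 z 0.045 res [[0.8, 0.5], [0.9, 0.3], [0.1, 0.9], [0.1, 0.1], [3.2, 0.0], [1.1, 0.2]]
all xy [ 0.578  -0.2308] yaw 2.99 z 0.03868184927605708 res [[0.0, 0.6], [0.4, 0.1], [0.9, 1.1], [0.3, 0.6], [2.2, 1.3], [0.3, 0.0], [0.1, 1.0], [1.5, 0.4], [0.3, 1.6], [0.8, 1.3], [1.4, 1.1], [0.4, 0.0], [2.3, 0.5]]
grip 0.480649430405939 -0.2358434007143062 0.09428184927605707
```

Call:
apply_moves(plan=[[0, [0, -0.37, 0], -0.45], [0, [0, -0.3, 0.5], 0], [0, [0, 0, 0.8], 0], [0, [0, 0, 0.8], 0], [0, [0, 0, 0], 0]])

```text
time_s: 11.02
tcp_pos: [0.48, -0.2337, 0.1638]
eef_rot: [179.6, 0.1, -87.3]
contact_force: [-0.2, -0.2, 0.5]
gripper_width: 0.0876
```

```bash
python3 - <<'E'
from h import *
import pickle
s=get_state(); print(s['time_s'],s['tcp_pos'].round(4),s['eef_rot'].round(2))
c=grab("wrist"); cv2.imwrite("pics/w8.png",c["frame"]); print(proj(c,s['tcp_pos']-[0,0,.05]))
E
```

```text
11.025 [ 0.48   -0.2337  0.1638] [ 1.7964e+02  8.0000e-02 -8.7290e+01]
[[322.55531044 269.88512459]]
```

View pics/w8.png

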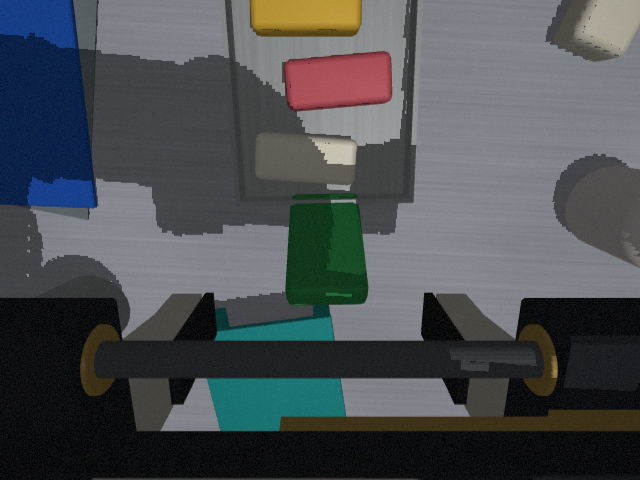

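Call:
apply_moves(plan=[[0, [0.03, 0, 0.5], 0], [0, [0, 0, 0.6], 0], [0, [0, 0, 0.35], 0], [60, [0, 0, 0.1], 0], [120, [0, 0, 0], 0], [120, [0, 0, 0], 0]], squeeze=60)

```text
time_s: 11.82
tcp_pos: [0.4828, -0.2365, 0.0904]
eef_rot: [-179.9, -0.0, -87.3]
contact_force: [-0.0, 0.2, 0.7]
gripper_width: 0.0637
```

```bash
python3 - <<'E'
from h import *
import pickle
s=get_state(); print(s['time_s'],s['tcp_pos'].round(4),s['contact_force'],s['gripper_width'])
c=grab("wrist"); cv2.imwrite("pics/w9.png",c["frame"])
c=grab("scene"); zoom(c,170,150,120,150,4,"zs9")
E
```

```text
11.825 [ 0.4828 -0.2365  0.0904] [-0.03340446  0.24340987  0.70754974] 0.06373128931478451
```

View pics/w9.png

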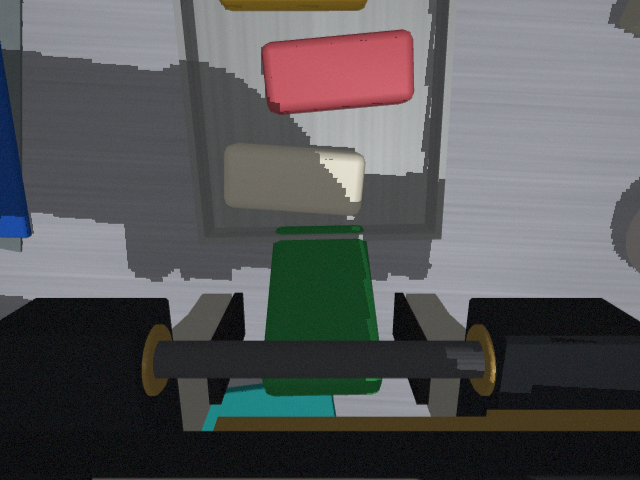

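View pics/zs9.png

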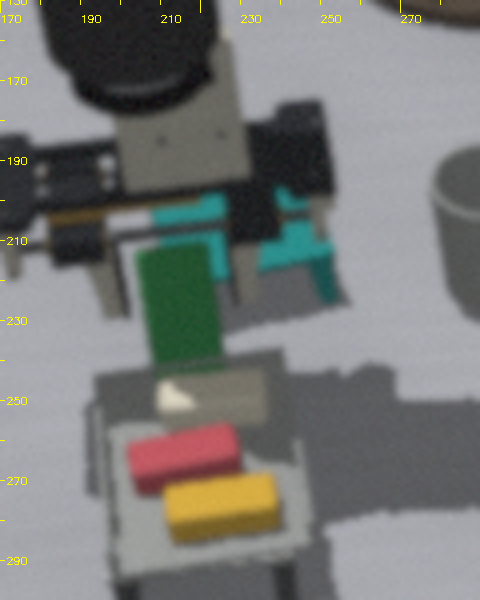

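Call:
apply_moves(plan=[[120, [0, 0.03, 0.15], 0], [150, [0, 0, 0.05], 0], [255, [0, 0, 0], 0], [255, [0, 0, 0], 0], [255, [0, 0, 0], 0], [255, [0, 0, 0], 0], [255, [0, 0, 0], 0]], squeeze=60)

```text
time_s: 12.8
tcp_pos: [0.4799, -0.2365, 0.0793]
eef_rot: [180.0, -0.0, -87.3]
contact_force: [-3.0, 0.5, 6.6]
gripper_width: 0.0437
```

Call:
apply_moves(plan=[[255, [0, 0, -0.05], 0], [255, [0, 0, -0.1], 0], [255, [0, 0, -0.15], 0], [255, [0, 0, -0.1], 0], [255, [0, 0, 0], 0]])

```text
time_s: 13.42
tcp_pos: [0.4807, -0.2366, 0.0996]
eef_rot: [-179.9, -0.0, -87.3]
contact_force: [-0.4, -0.1, -3.4]
gripper_width: 0.0434
```

```bash
python3 - <<'E'
from h import *
import pickle
s=get_state(); print(s['time_s'],s['tcp_pos'].round(4),s['contact_force'],s['moment'],s['gripper_width'])
c=grab("wrist"); cv2.imwrite("pics/w10.png",c["frame"])
c=grab("scene"); zoom(c,170,150,120,150,4,"zs10")
E
```

```text
13.425 [ 0.4807 -0.2366  0.0996] [-0.36246107 -0.12257175 -3.35014429] [-0.0379077   0.23892491 -0.00400949] 0.043365080266133345
```

View pics/w10.png

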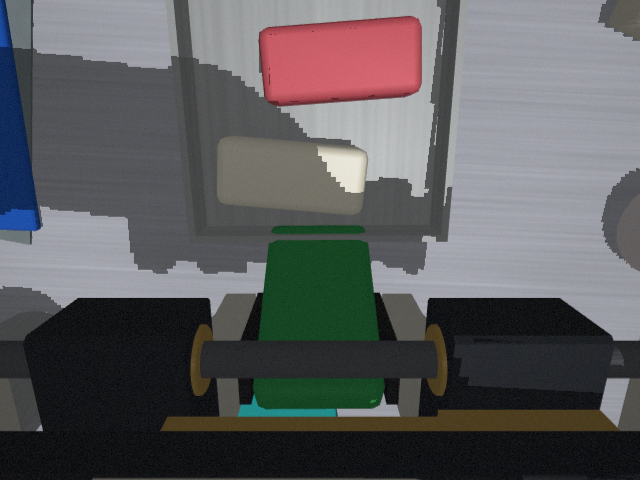

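View pics/zs10.png

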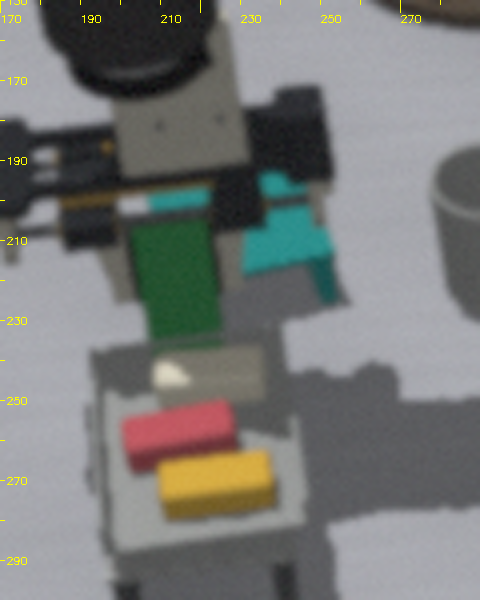

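```bash
python3 - <<'E'
from h import *
import pickle
C=pickle.load(open("c2.pkl","rb")); zoom(C["scene"],370,170,110,120,6,"zs11"); zoom(C["top"],190,195,95,95,6,"zt11")
E
```

```text
(no output)
```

View pics/zs11.png

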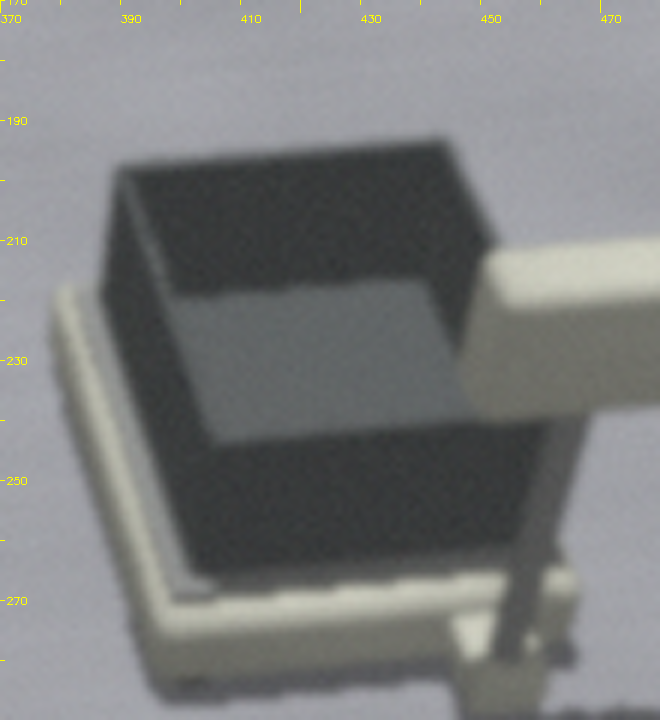

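View pics/zt11.png

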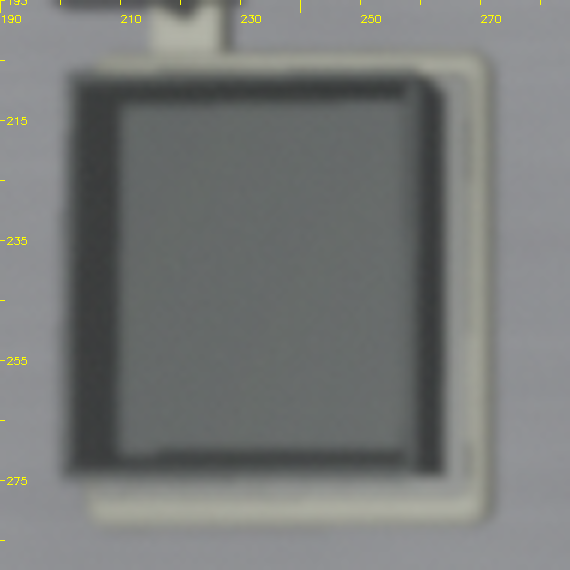

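```bash
python3 - <<'E'
from fit import *
a,b=.08,.07
o=[(S,(389,198),(-a,-b,.124)),(S,(444,193.5),(-a,b,.124)),(T,(201,207.5),(a,b,.124)),(T,(200.5,274.5),(-a,b,.124)),(T,(259.3,274),(-a,-b,.124)),(T,(259,207),(a,-b,.124))]
f=[(S,(405.5,244),(.075,-.065,.055)),(T,(210,212),(.075,.065,.055)),(T,(210,270.5),(-.075,.065,.055)),(S,(398.5,219.5),(-.075,-.065,.055))]
B=[(T,(271,204),(.1,-.085,.05)),(T,(271.5,281.5),(-.1,-.085,.05)),(S,(380,218),(-.1,-.085,.05)),(S,(397,275.5),(.1,-.085,.05))]
fit("rim",o,[.56,.25,0],0.); fit("floor",f,[.56,.25,0],0.); fit("base",B,[.56,.25,0],0.)
p=fit("all",o+f+B,[.56,.25,0],0.)
E
```

```text
rim xy [0.5593 0.2485] yaw -0.68 z 0.0 res [[0.9, 1.2], [0.4, 1.6], [0.6, 1.1], [0.6, 0.3], [0.4, 0.2], [0.5, 1.7]]
floor xy [0.5608 0.2551] yaw -2.22 z 0.0 res [[0.8, 18.8], [1.2, 1.0], [3.2, 0.8], [7.4, 0.8]]
base xy [0.563  0.2489] yaw -1.18 z 0.0 res [[0.2, 3.7], [1.1, 0.6], [1.7, 2.7], [0.3, 1.0]]
all xy [0.5603 0.2493] yaw -0.66 z 0.0 res [[0.4, 1.0], [0.8, 1.3], [0.9, 1.5], [1.0, 0.1], [0.0, 0.2], [0.2, 2.2], [2.3, 19.4], [0.3, 0.1], [0.1, 1.7], [10.3, 0.2], [0.7, 2.9], [0.9, 0.2], [2.0, 3.2], [0.1, 1.7]]
```

Call:
apply_moves(plan=[[255, [0, 0, -0.15], 0.1], [255, [0, 0, -0.3], 0.1], [255, [0, 0, -0.4], 0.1], [255, [0, 0, -0.4], 0.1], [255, [0, 0, -0.4], 0.1], [255, [0, 0, -0.3], 0], [255, [-0.1, 0, -0.15], 0], [255, [-0.2, 0.02, 0], 0], [255, [-0.3, 0.04, 0], 0], [255, [-0.3, 0.05, 0], 0]])

```text
time_s: 14.78
tcp_pos: [0.4745, -0.1902, 0.2033]
eef_rot: [179.9, 0.0, -90.3]
contact_force: [-0.7, -0.5, -3.1]
gripper_width: 0.0436
```

```bash
python3 - <<'E'
from h import *
import pickle
s=get_state(); print(s['time_s'],s['tcp_pos'].round(4),s['eef_rot'],s['contact_force'],s['gripper_width'])
c=grab("wrist"); cv2.imwrite("pics/w12.png",c["frame"])
c=grab("scene"); zoom(c,170,130,150,150,4,"zs12")
E
```

```text
14.775 [ 0.4745 -0.1902  0.2033] [ 1.79921767e+02  1.37541024e-02 -9.03331885e+01] [-0.71753149 -0.46730168 -3.0978691 ] 0.043591308173387355
```

View pics/w12.png

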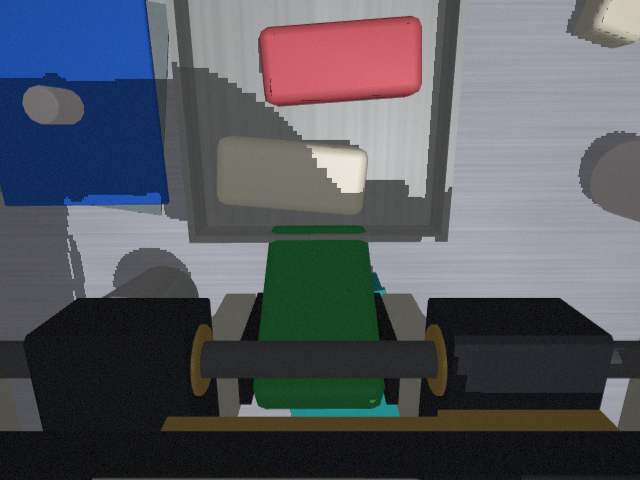

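View pics/zs12.png

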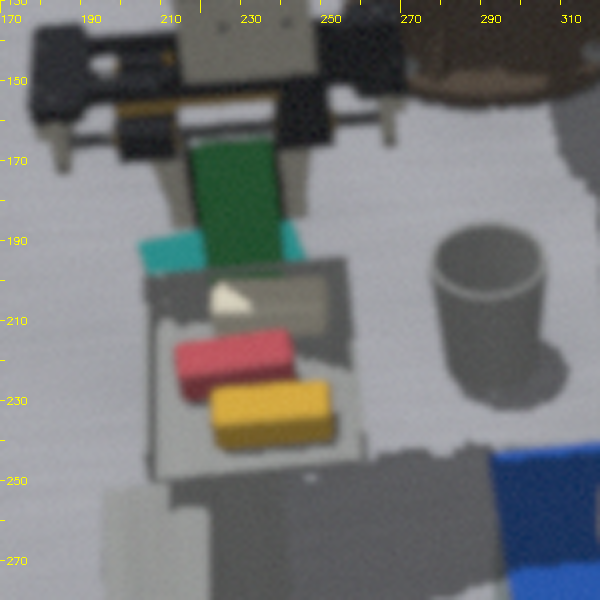

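Call:
apply_moves(plan=[[255, [-0.35, 0.03, 0], 0], [255, [-0.4, 0.03, 0], 0], [255, [-0.4, 0, 0], 0], [255, [-0.4, 0, 0], 0], [255, [-0.4, 0, 0], 0], [255, [-0.4, 0, 0], 0], [255, [-0.4, 0, 0], 0], [255, [-0.4, 0, 0], 0], [255, [-0.4, 0, 0], 0], [255, [-0.4, 0, 0], 0], [255, [-0.4, 0, 0], 0], [255, [-0.4, 0, 0], 0]])

```text
time_s: 16.38
tcp_pos: [0.4732, 0.0472, 0.204]
eef_rot: [-180.0, 0.0, -90.3]
contact_force: [-0.2, -0.3, -3.3]
gripper_width: 0.0434
```

Call:
apply_moves(plan=[[255, [-0.4, 0.02, 0], 0], [255, [-0.4, 0.05, 0], 0], [255, [-0.4, 0.1, 0], 0], [255, [-0.4, 0.14, 0], 0], [255, [-0.4, 0.16, 0], 0], [255, [-0.4, 0.18, 0], 0], [255, [-0.4, 0.2, 0], 0], [255, [-0.4, 0.2, 0], 0], [255, [-0.4, 0.2, 0], 0], [255, [-0.25, 0.2, 0], 0], [255, [-0.15, 0.16, 0], 0], [255, [-0.05, 0.08, 0], 0]])

```text
time_s: 17.88
tcp_pos: [0.3897, 0.2493, 0.2041]
eef_rot: [180.0, 0.0, -90.3]
contact_force: [0.1, -0.2, -3.3]
gripper_width: 0.044
```

```bash
python3 - <<'E'
from h import *
import pickle
s=get_state(); print(s['time_s'],s['tcp_pos'].round(4),s['eef_rot'],s['contact_force'],s['gripper_width'])
c=grab("wrist"); cv2.imwrite("pics/w13.png",c["frame"])
c=grab("scene"); zoom(c,340,100,150,150,4,"zs13")
c=grab("top"); zoom(c,170,150,150,150,4,"zt13")
E
```

```text
17.875 [0.3897 0.2493 0.2041] [ 1.79997779e+02  2.66546429e-03 -9.03058727e+01] [ 0.09992366 -0.23188204 -3.30859613] 0.04397083146990922
```

View pics/w13.png

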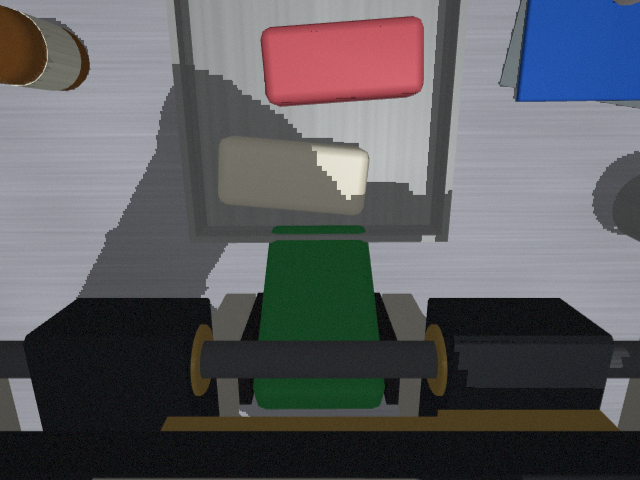

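View pics/zs13.png

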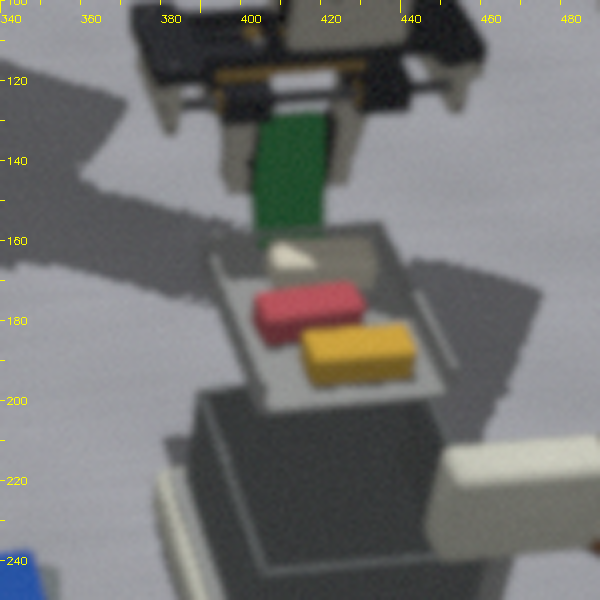

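View pics/zt13.png

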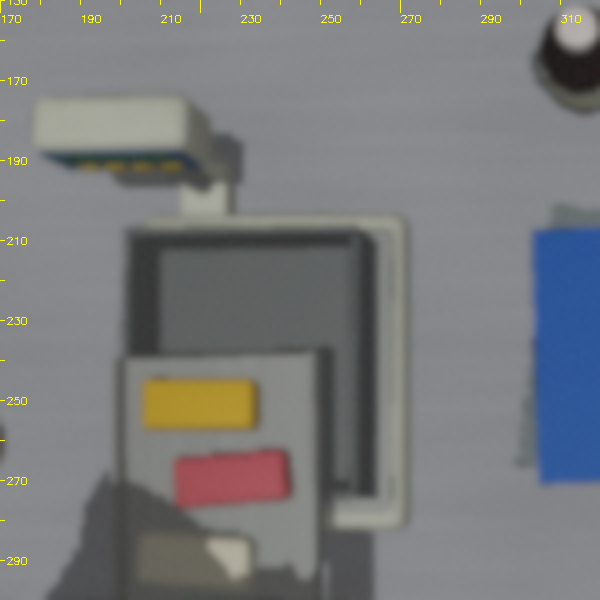

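```bash
python3 - <<'E'
from h import *
c=grab("scene");t=grab("top")
print(get_state()['tcp_pos'])
print(atz(c,(406.5,202.5),.17),atz(c,(451,197),.17)); print(atz(t,(200,239),.189),atz(t,(249.5,237),.189),atz(t,(249.5,237),.17))
E
```

```text
[0.39041009 0.24873171 0.2040973 ]
[0.55587133 0.19786782 0.17      ] [0.5516055  0.30333531 0.17      ]
[0.55825052 0.29881768 0.189     ] [0.55971541 0.1893723  0.189     ] [0.56125782 0.19304538 0.17      ]
```

Call:
apply_moves(plan=[[255, [0, 0.05, 0], 0], [255, [0, 0.12, 0], 0], [255, [0, 0.13, 0.1], 0], [255, [0, 0.07, 0.2], 0], [255, [0, 0.04, 0.2], 0], [255, [0, 0, 0.2], 0], [255, [0, 0, 0.1], 0], [255, [0, 0, 0], 0]])

```text
time_s: 19.12
tcp_pos: [0.3697, 0.249, 0.1636]
eef_rot: [180.0, -0.1, -90.3]
contact_force: [1.0, 0.2, -3.2]
gripper_width: 0.0434
```

```bash
python3 - <<'E'
from h import *
s=get_state(); print(s['time_s'],s['tcp_pos'].round(4),s['contact_force'],s['gripper_width'])
c=grab("scene"); zoom(c,340,100,150,150,4,"zs14")
c=grab("top"); zoom(c,170,180,130,130,5,"zt14")
E
```

```text
19.125 [0.3697 0.249  0.1636] [ 0.9710351   0.21629675 -3.20934867] 0.04339601414251801
```

View pics/zs14.png

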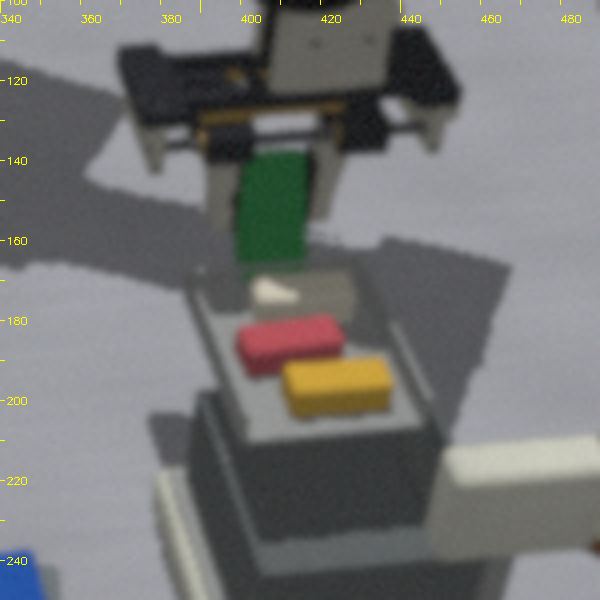

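View pics/zt14.png

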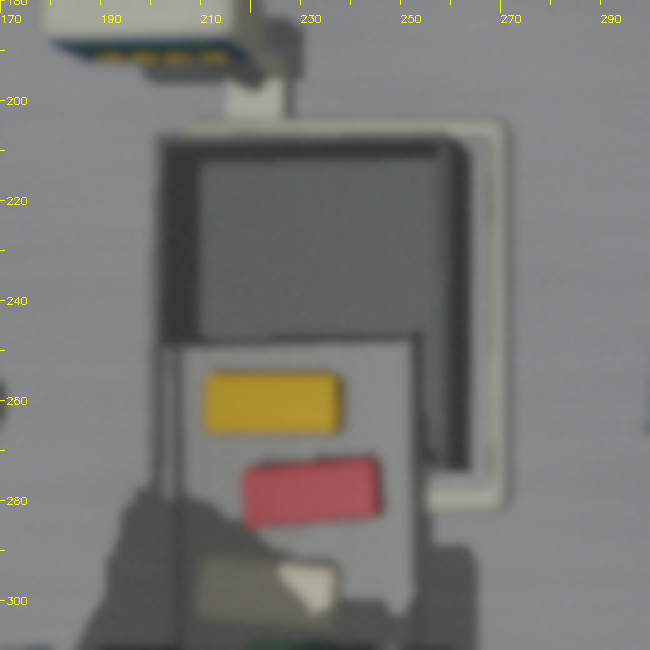

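Call:
apply_moves(plan=[[255, [0, 0.03, 0.04], 0], [255, [0, 0, 0.03], 0], [255, [0, 0, 0], 0]])

```text
time_s: 19.6
tcp_pos: [0.3682, 0.2491, 0.1605]
eef_rot: [180.0, -0.0, -90.3]
contact_force: [0.6, -0.3, -3.9]
gripper_width: 0.0436
```

Call:
apply_moves(plan=[[255, [0, 0, 0.04], 0], [255, [0, 0, 0.02], 0], [255, [0, 0, 0], 0]])

```text
time_s: 19.98
tcp_pos: [0.3685, 0.2493, 0.158]
eef_rot: [-180.0, 0.0, -90.3]
contact_force: [-2.6, -1.3, 3.1]
gripper_width: 0.0436
```

Call:
apply_moves(plan=[[255, [0, 0, -0.02], 0], [255, [0, 0, 0], 0], [255, [0, -0.1, -0.2], 0], [255, [0, -0.12, -0.19], 0], [255, [0, 0, 0], 0]], squeeze=12)

```text
time_s: 20.6
tcp_pos: [0.3803, 0.2498, 0.1793]
eef_rot: [-179.9, 0.1, -90.4]
contact_force: [-1.2, -0.1, 1.4]
gripper_width: 0.044
```

```bash
cat > look.py <<'E'
from h import *
import sys
n=sys.argv[1]
s=get_state(); print(s['time_s'],s['tcp_pos'].round(4),s['contact_force'].round(2),s['moment'].round(3),s['gripper_width'])
c=grab("scene"); zoom(c,350,90,130,160,4,"zs"+n)
c=grab("wrist"); cv2.imwrite("pics/w%s.png"%n,cv2.resize(c["frame"],None,fx=.8,fy=.8))
E
python3 look.py 15
```

```text
20.6 [0.3803 0.2498 0.1793] [-1.24 -0.1   1.43] [0.211 0.362 0.08 ] 0.04401833207692153
```

View pics/zs15.png

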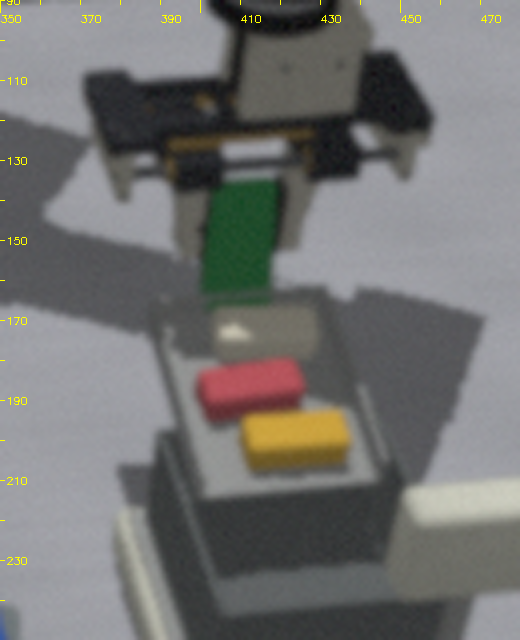

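View pics/w15.png

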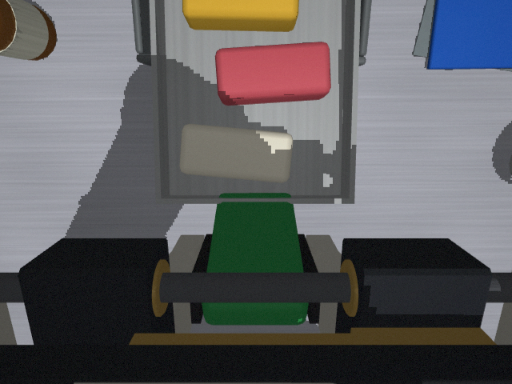

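Call:
apply_moves(plan=[[255, [0, -0.13, -0.18], 0], [255, [0, -0.15, -0.17], 0], [255, [0, -0.16, -0.15], 0], [255, [0, 0, 0], 0]])

```text
time_s: 21.2
tcp_pos: [0.4021, 0.2492, 0.2036]
eef_rot: [-180.0, 0.0, -90.4]
contact_force: [0.2, 0.1, -4.2]
gripper_width: 0.0438
```

```bash
python3 look.py 16
```

```text
21.2 [0.4021 0.2492 0.2036] [ 0.21  0.05 -4.19] [-0.015  0.249 -0.067] 0.043755225001049836
```

View pics/zs16.png

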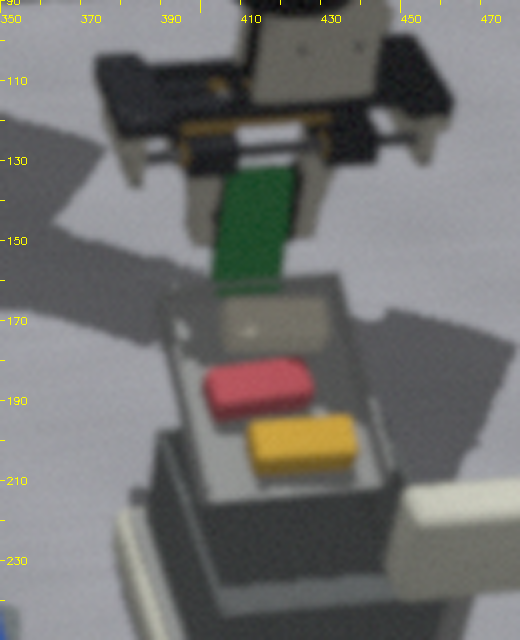

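View pics/w16.png

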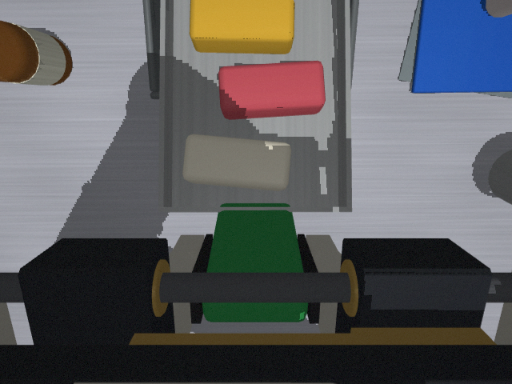

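Call:
apply_moves(plan=[[255, [0, 0, 0], 0], [255, [0, 0, 0], 0]], squeeze=7)

```text
time_s: 21.55
tcp_pos: [0.4012, 0.2489, 0.203]
eef_rot: [-180.0, -0.0, -90.3]
contact_force: [1.1, -0.5, -3.6]
gripper_width: 0.0439
```

```bash
python3 look.py 17
```

```text
21.55 [0.4012 0.2489 0.203 ] [ 1.11 -0.46 -3.64] [-0.13  -0.118 -0.03 ] 0.043888384974797454
```

View pics/zs17.png

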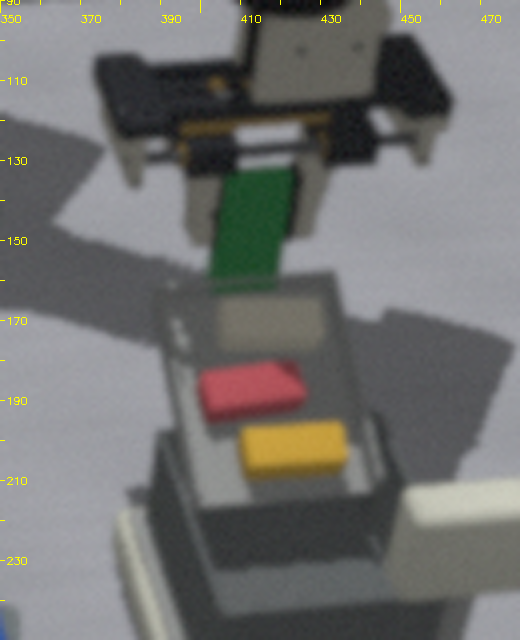

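View pics/w17.png

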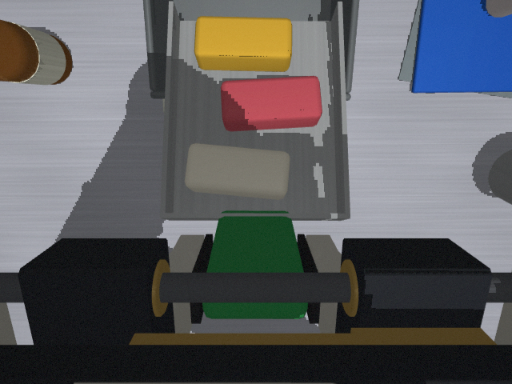

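Call:
apply_moves(plan=[[255, [0, -0.17, -0.14], 0], [255, [0, 0, 0], 0], [255, [0, -0.19, -0.12], 0], [255, [0, 0, 0], 0]])

```text
time_s: 22.15
tcp_pos: [0.4202, 0.2492, 0.2166]
eef_rot: [-179.9, 0.0, -90.4]
contact_force: [0.6, 0.7, -0.8]
gripper_width: 0.0442
```

```bash
python3 look.py 18
```

```text
22.15 [0.4202 0.2492 0.2166] [ 0.58  0.73 -0.77] [ 0.147 -0.199 -0.007] 0.04416893961732159
```

View pics/zs18.png

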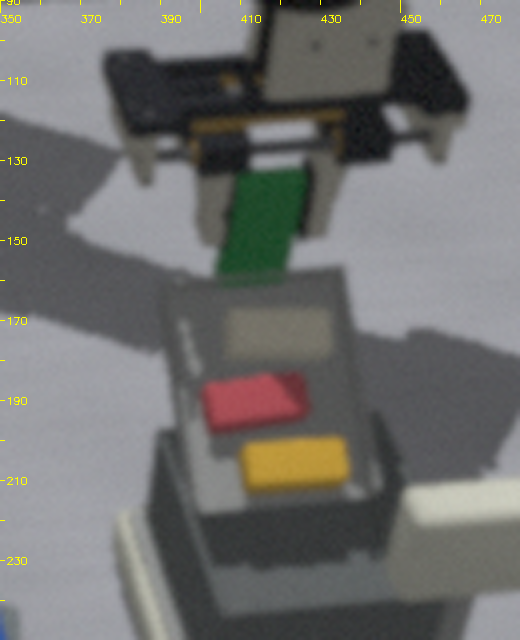

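View pics/w18.png

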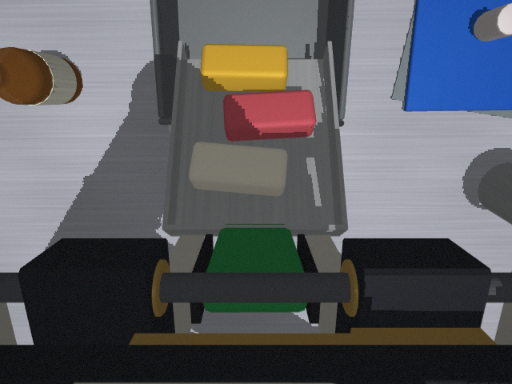

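Call:
apply_moves(plan=[[255, [0, -0.1, -0.05], 0], [255, [0, -0.1, -0.05], 0], [255, [0, 0, 0], 0], [255, [0, 0, 0], 0]])

```text
time_s: 22.75
tcp_pos: [0.4292, 0.2487, 0.2209]
eef_rot: [180.0, -0.0, -90.3]
contact_force: [-0.5, 0.1, -2.9]
gripper_width: 0.0435
```

```bash
python3 look.py 19
```

```text
22.75 [0.4292 0.2487 0.2209] [-0.49  0.06 -2.93] [-0.013  0.136  0.032] 0.043514032557664034
```

View pics/w19.png

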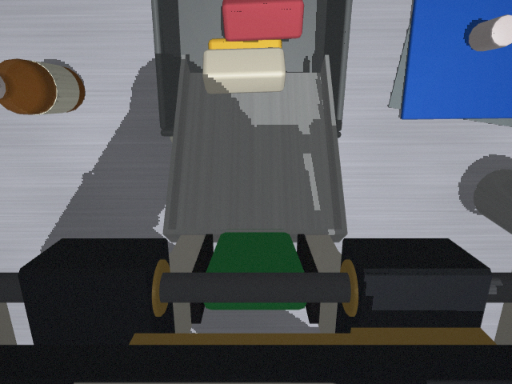

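Call:
apply_moves(plan=[[255, [0, -0.1, -0.05], 0], [255, [0, -0.1, -0.04], 0], [255, [0, 0, 0], 0], [255, [0, 0, 0], 0]])

```text
time_s: 23.35
tcp_pos: [0.4392, 0.2486, 0.2255]
eef_rot: [180.0, -0.0, -90.4]
contact_force: [-0.6, 0.4, -1.6]
gripper_width: 0.0438
```

```bash
python3 look.py 20
```

```text
23.35 [0.4392 0.2486 0.2255] [-0.65  0.45 -1.65] [-0.032  0.273  0.016] 0.043799583017633446
```

View pics/w20.png

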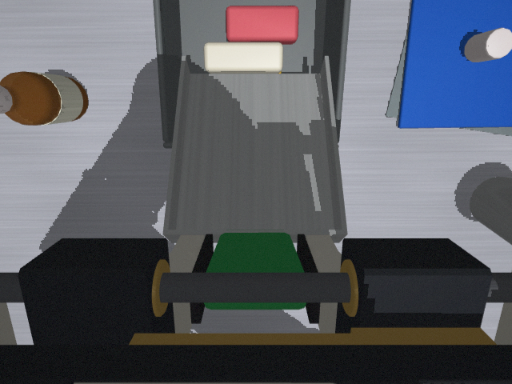

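View pics/zs20.png

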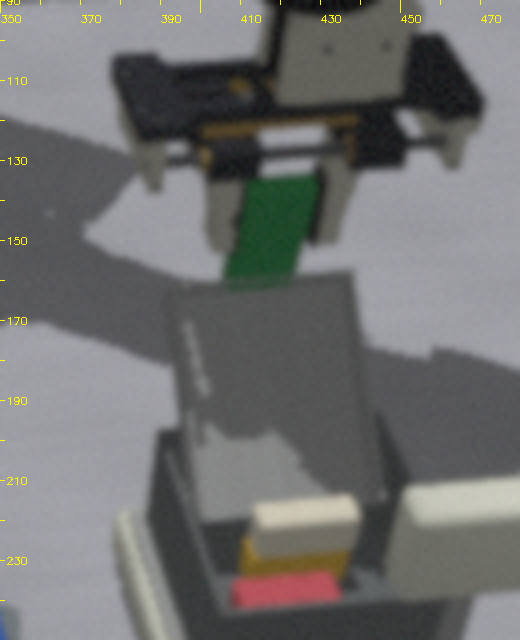

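Call:
apply_moves(plan=[[255, [0, 0.1, 0.04], 0], [255, [0, 0.1, 0.05], 0], [255, [0, 0.1, 0.05], 0], [255, [0, 0.1, 0.05], 0], [255, [0, 0.19, 0.12], 0], [255, [0, 0.17, 0.14], 0], [255, [0, 0.16, 0.15], 0], [255, [0, 0.15, 0.17], 0], [255, [0, 0.13, 0.18], 0], [255, [0, 0.12, 0.19], 0], [255, [0, 0, 0], 0]])

```text
time_s: 24.82
tcp_pos: [0.3725, 0.2487, 0.1676]
eef_rot: [179.9, -0.1, -90.3]
contact_force: [0.3, -0.8, -1.8]
gripper_width: 0.044
```

```bash
python3 look.py 21
```

```text
24.825 [0.3725 0.2487 0.1676] [ 0.27 -0.82 -1.75] [-0.028  0.09   0.027] 0.04400052936621275
```

View pics/w21.png

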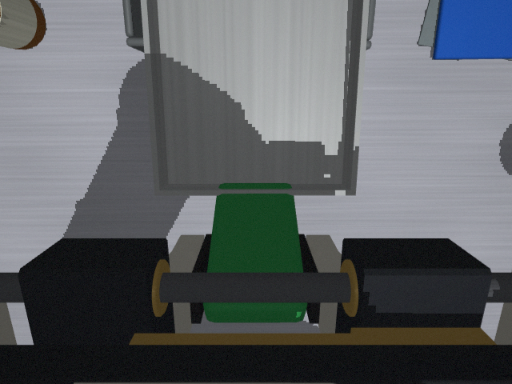

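View pics/zs21.png

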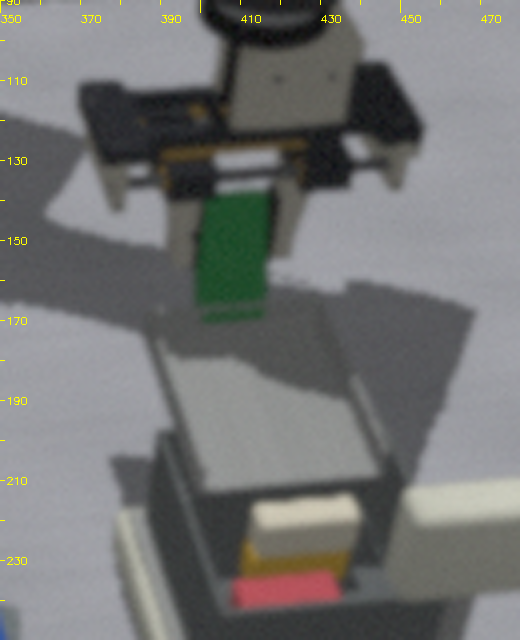

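Call:
apply_moves(plan=[[255, [0, 0, 0], 0], [255, [0, 0, 0], 0], [255, [0, 0, -0.2], 0], [255, [0, 0, -0.4], 0], [255, [0, 0, -0.3], 0], [255, [0.1, -0.1, 0], 0], [255, [0.3, -0.2, 0], 0], [255, [0.4, -0.3, 0], 0], [255, [0.4, -0.3, 0], 0], [255, [0.4, -0.3, 0], 0], [255, [0.4, -0.3, 0], 0], [255, [0.4, -0.3, 0], 0]], squeeze=60)

```text
time_s: 26.42
tcp_pos: [0.4627, 0.1273, 0.2128]
eef_rot: [179.9, -0.0, -90.4]
contact_force: [0.4, -0.0, -2.3]
gripper_width: 0.0435
```

```bash
python3 - <<'E'
from h import *
import pickle
s=get_state(); print(s['time_s'],s['tcp_pos'].round(4),s['eef_rot'].round(2),s['contact_force'].round(2),s['moment'].round(3),s['gripper_width'])
c=grab("scene"); cv2.imwrite("pics/s22.png",c["frame"])
c2=grab("top"); cv2.imwrite("pics/t22.png",c2["frame"]); pickle.dump({"scene":c,"top":c2},open("c3.pkl","wb"))
zoom(c2,390,180,90,100,6,"zt22"); zoom(c,170,220,110,90,6,"zs22")
c=grab("wrist"); cv2.imwrite("pics/w22.png",c["frame"])
E
```

```text
26.425 [0.4627 0.1273 0.2128] [ 1.7994e+02 -3.0000e-02 -9.0350e+01] [ 0.37 -0.02 -2.28] [ 0.029  0.149 -0.   ] 0.043467788013606456
```

View pics/w22.png

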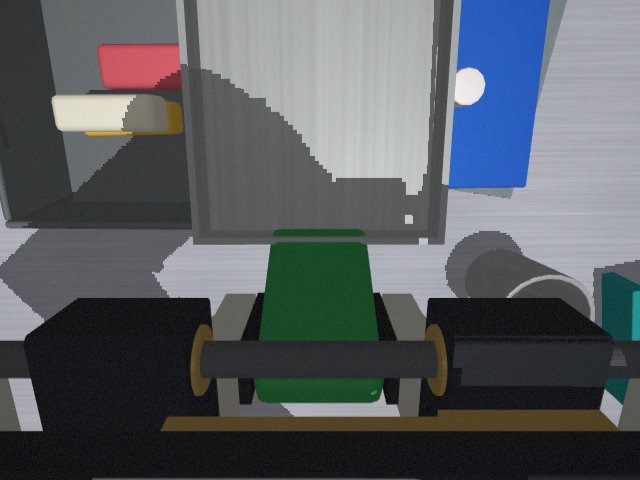

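View pics/zs22.png

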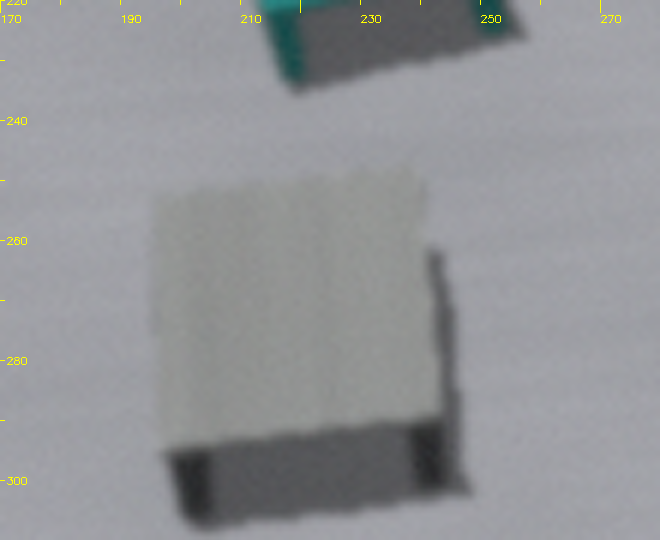

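View pics/zt22.png

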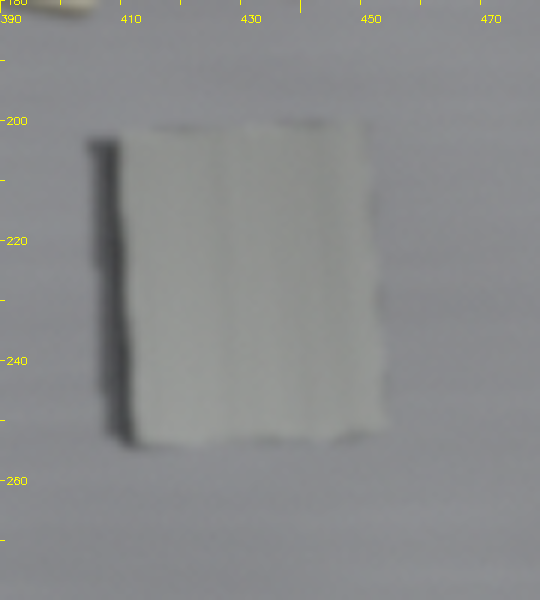

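View pics/s22.png

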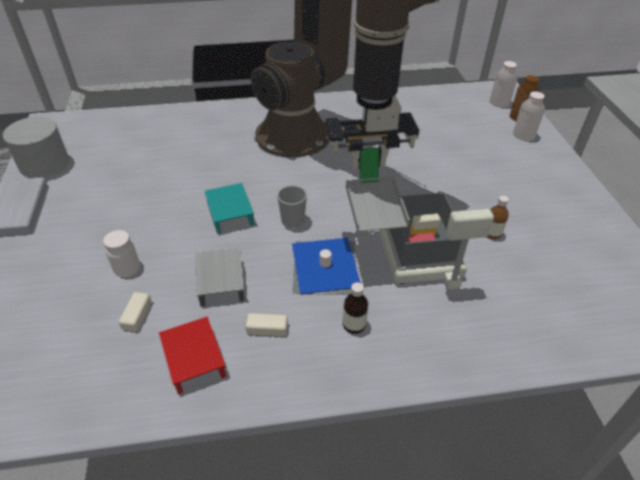

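Bars lie in the bin: pink flat, cream on yellow (w22 at about 110,85). The tray is empty and level. The bare rest is visible; I'll fit it.

```bash
python3 - <<'E'
from fit import *
a,b=.065,.052
o=[(T,(410.5,202),(a,b,0)),(T,(450.5,200),(a,-b,0)),(T,(454,251.5),(-a,-b,0)),(T,(412.5,254),(-a,b,0)),(S,(195.5,253),(-a,-b,0)),(S,(239.5,248.5),(-a,b,0)),(S,(243,290),(a,b,0)),(S,(198,295),(a,-b,0))]
fit("rest",o,[.57,-.23,.05]); fit("rest",o,[.57,-.23,.05],.045)
E
python3 - <<'E'
import sys; sys.path.insert(0,'.')
from h import *
import pickle
# tray in hand: fit pose rel. tool from wrist view
from fit import fit
W=grab("wrist"); s=get_state(); print(s['tcp_pos'])
E
```

```text
rest xy [ 0.585  -0.2369] yaw 1.07 z 0.04127416637375545 res [[1.2, 0.1], [0.1, 0.1], [0.1, 0.4], [0.1, 0.2], [0.1, 0.2], [0.1, 0.4], [0.3, 0.3], [2.2, 0.6]]
rest xy [ 0.586  -0.2364] yaw 1.11 z 0.045 res [[1.2, 0.7], [0.3, 0.6], [0.2, 0.1], [0.1, 0.6], [0.1, 0.6], [0.1, 1.2], [0.5, 1.1], [2.2, 0.2]]
[0.46240107 0.12782368 0.21281509]
```

Call:
apply_moves(plan=[[255, [0.5, -0.05, 0], -0.25], [255, [0.6, -0.05, 0], 0], [255, [0.7, -0.05, 0], 0], [255, [0.7, -0.05, 0], 0], [255, [0.7, -0.05, 0], 0], [255, [0.7, -0.05, 0], 0], [255, [0.7, -0.05, 0], 0], [255, [0.7, -0.05, 0], 0], [255, [0.7, -0.05, 0], 0], [255, [0.6, 0, 0], 0], [255, [0.5, 0, 0], 0], [255, [0.2, 0, 0], 0]])

```text
time_s: 28.12
tcp_pos: [0.4916, -0.2365, 0.213]
eef_rot: [180.0, 0.0, -88.9]
contact_force: [0.7, -0.0, -3.0]
gripper_width: 0.0437
```

```bash
cat > look2.py <<'E'
from h import *
import sys
n=sys.argv[1]
s=get_state(); print(s['time_s'],s['tcp_pos'].round(4),s['eef_rot'].round(2),s['contact_force'].round(2),s['moment'].round(3),s['gripper_width'])
c=grab("scene"); zoom(c,150,110,140,190,4,"zs"+n)
c=grab("top"); zoom(c,380,170,110,110,5,"zt"+n)
E
python3 look2.py 23
```

```text
28.125 [ 0.4916 -0.2365  0.213 ] [ 1.7995e+02  1.0000e-02 -8.8880e+01] [ 0.67 -0.05 -2.95] [0.015 0.142 0.067] 0.04370651663927549
```

View pics/zs23.png

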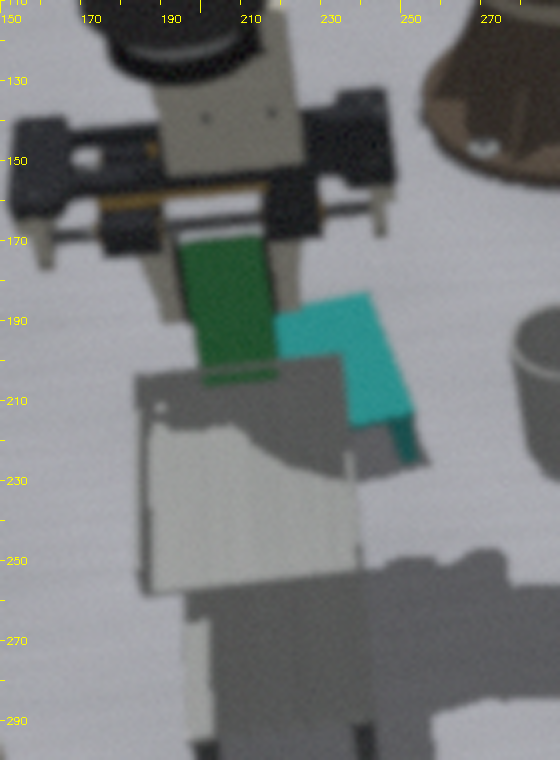

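View pics/zt23.png

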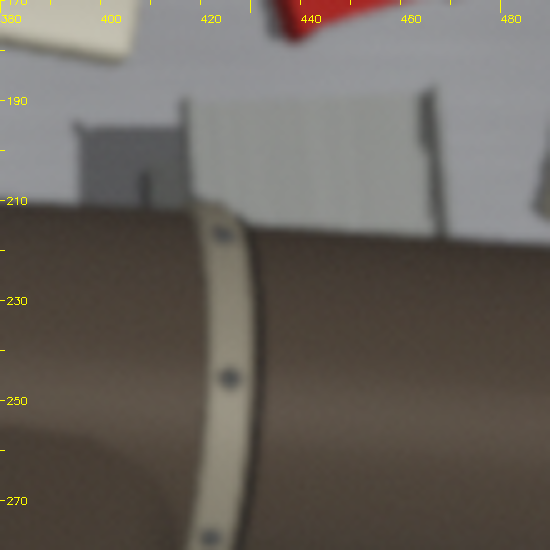

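```bash
python3 - <<'E'
from fit import *
a,b=.07,.056
o=[(S,(184,203.5),(-a,-b,.022)),(S,(234.5,199),(-a,b,.022)),(S,(187.5,258.5),(a,-b,0)),(S,(240.5,253),(a,b,0)),(T,(415.5,190),(a,b,.022)),(T,(466.5,188),(a,-b,.022))]
fit("tray",o,[.58,-.23,0])
def P(p):
    R=Ro.from_euler('ZY',p[3:5]).as_matrix(); return R,p[:3]
f=lambda p:np.concatenate([proj(c,P(p)[0]@np.array(l)+P(p)[1])[0]-px for c,px,l in o])
s=least_squares(f,[.58,-.23,.17,0,0]); print(s.x[:3],np.degrees(s.x[3:]),f(s.x).round(1))
E
```

```text
tray xy [ 0.5837 -0.2338] yaw 1.88 z 0.16560936050337047 res [[0.0, 1.6], [1.2, 0.3], [1.2, 0.1], [1.3, 1.6], [0.5, 0.5], [0.3, 0.4]]
[ 0.58303005 -0.23412326  0.16550728] [1.57808885 2.97037084] [-0.2  0.5  1.1 -0.7 -1.3  0.8  1.1 -0.5  0.5  0.5  0.2 -0.2]
```

Call:
apply_moves(plan=[[255, [0.05, 0, 0.3], 0], [255, [0, 0, 0.5], 0], [255, [0, 0, 0.5], 0], [255, [0, 0, 0.5], 0], [255, [0, 0, 0.3], 0], [255, [0, 0, 0.15], 0], [255, [0, 0, 0.05], 0], [255, [0, 0, 0], 0]])

```text
time_s: 29.22
tcp_pos: [0.4922, -0.2385, 0.099]
eef_rot: [-180.0, -0.0, -88.8]
contact_force: [0.7, 0.2, -2.2]
gripper_width: 0.0438
```

```bash
python3 look2.py 24
```

```text
29.225 [ 0.4922 -0.2385  0.099 ] [-1.7995e+02 -1.0000e-02 -8.8830e+01] [ 0.69  0.23 -2.17] [-0.075  0.099 -0.059] 0.043776978339009474
```

View pics/zs24.png

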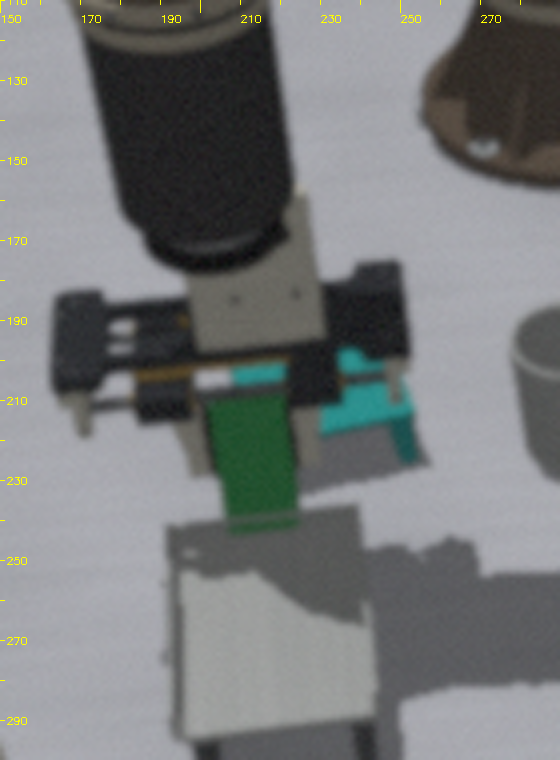

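Close to the rest; creep down watching the force.

Call:
apply_moves(plan=[[255, [0, 0, 0.06], 0], [255, [0, 0, 0.04], 0], [255, [0, 0, 0], 0]])

```text
time_s: 29.7
tcp_pos: [0.4917, -0.2384, 0.0934]
eef_rot: [180.0, 0.0, -88.8]
contact_force: [-0.4, 0.3, -2.4]
gripper_width: 0.0435
```

Call:
apply_moves(plan=[[255, [0, 0, 0.06], 0], [255, [0, 0, 0], 0]])

```text
time_s: 29.95
tcp_pos: [0.4921, -0.2386, 0.0911]
eef_rot: [-179.9, -0.0, -88.8]
contact_force: [-2.6, 0.8, 4.0]
gripper_width: 0.0439
```

Call:
apply_moves(plan=[[255, [0, 0, 0], 0], [255, [0, 0, 0.04], 0], [255, [0, 0, 0.04], 0], [255, [0, 0, 0], 0]], squeeze=5)

```text
time_s: 30.45
tcp_pos: [0.4916, -0.2384, 0.0862]
eef_rot: [180.0, 0.0, -88.8]
contact_force: [-0.2, 0.8, -1.2]
gripper_width: 0.0438
```

Call:
apply_moves(plan=[[150, [0, 0, 0], 0], [80, [0, 0, 0], 0], [0, [0, 0, 0], 0], [0, [0, 0, 0], 0], [0, [0, 0, 0], 0], [0, [0, 0, -0.3], 0], [0, [0, 0, -0.6], 0], [0, [0, 0, -0.7], 0], [0, [0, 0, -0.7], 0], [0, [0, 0.7, -0.3], 0], [0, [0, 0.3, 0], 0]])

```text
time_s: 31.82
tcp_pos: [0.4414, -0.2396, 0.219]
eef_rot: [-179.8, -0.0, -88.8]
contact_force: [1.3, -0.4, -0.3]
gripper_width: 0.0878
```

```bash
python3 look2.py 25; python3 - <<'E'
from h import *
import pickle
pickle.dump({n:grab(n) for n in("scene","top","wrist")},open("c4.pkl","wb"))
C=pickle.load(open("c4.pkl","rb")); cv2.imwrite("pics/w25.png",C["wrist"]["frame"]); cv2.imwrite("pics/s25.png",C["scene"]["frame"])
E
```

```text
31.825 [ 0.4414 -0.2396  0.219 ] [-1.7979e+02 -4.0000e-02 -8.8840e+01] [ 1.33 -0.43 -0.26] [-0.045 -0.027  0.   ] 0.08783427521150973
```

View pics/zs25.png

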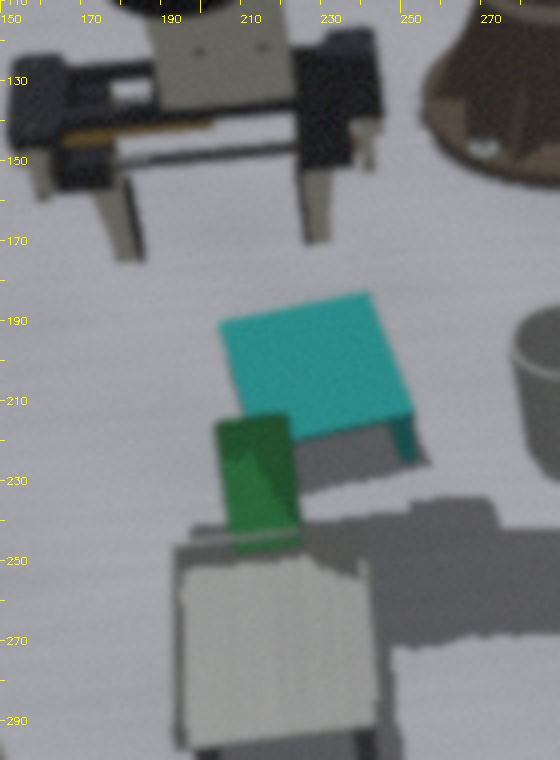

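View pics/w25.png

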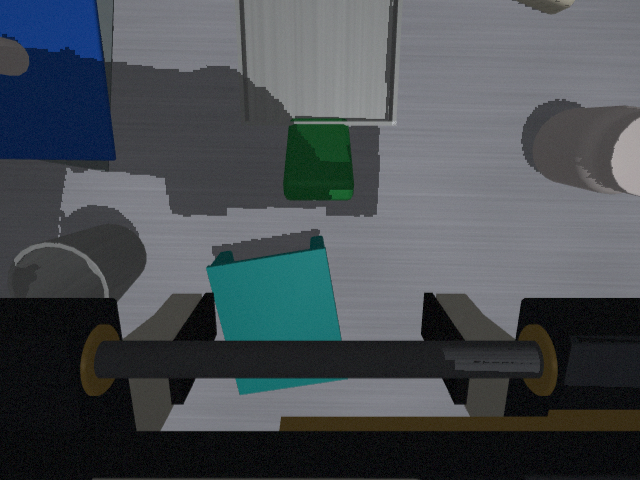

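View pics/s25.png

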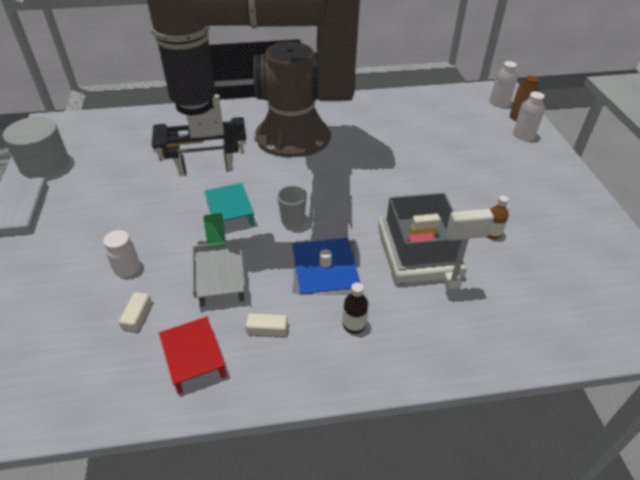

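```bash
python3 - <<'E'
from fit import *
a,b=.07,.056
C4=pickle.load(open("c4.pkl","rb")); W=C4["wrist"]
o=[(S,(194,246),(-a,-b,.022)),(S,(196,296.5),(a,-b,0)),(S,(244.5,290.5),(a,b,0)),(W,(246,122),(-a,b,.022)),(W,(396,123.5),(-a,-b,.022)),
 (W,(283.5,199),(-.1169,.022,.0733)),(W,(354,199),(-.1169,-.022,.0733))]
fit("tray",o,[.58,-.23,0]); fit("tray",o,[.58,-.23,0],.045)
def P(p):
    return Ro.from_euler('ZY',p[3:5]).as_matrix(),p[:3]
f=lambda p:np.concatenate([proj(c,P(p)[0]@np.array(l)+P(p)[1])[0]-px for c,px,l in o])
s=least_squares(f,[.58,-.23,.05,0,0]); print(s.x[:3],np.degrees(s.x[3:]))
zoom(C4["scene"],380,180,80,90,7,"zs26")
zoom(C4["top"],170,150,200,150,4,"zt26")
E
```

```text
tray xy [ 0.5889 -0.2355] yaw 0.76 z 0.04360429012713047 res [[1.2, 0.3], [1.8, 1.6], [1.3, 1.4], [3.7, 0.2], [0.5, 0.2], [1.0, 0.0], [0.6, 0.5]]
tray xy [ 0.589  -0.2353] yaw 0.8 z 0.045 res [[1.2, 0.7], [1.8, 1.3], [1.3, 1.0], [4.2, 0.0], [0.7, 0.5], [0.7, 0.2], [0.6, 0.6]]
[ 0.58931844 -0.23589632  0.04276241] [ 0.68902537 -0.92434661]
```

View pics/zs26.png

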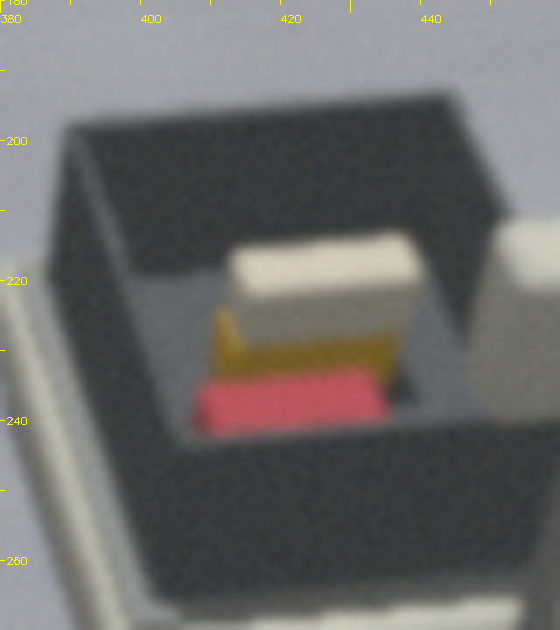

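View pics/zt26.png

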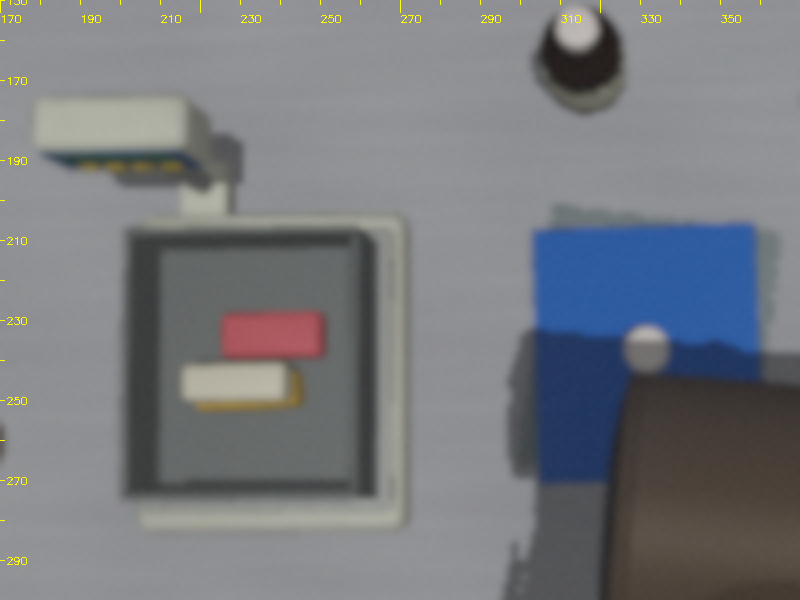

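```bash
python3 -c "
from plant import close_job; print(close_job())"
```

```text
the job is handed in; nothing more can be done
None
```

The job is done and handed in at about 32 s of the 72 s allowed; no verdict was reported.

**What I did:** I gripped the lid by its knob and laid it on the mat. I carried the tray level in a 60 N grip to the near rim of the bin. There I loosened the grip to 12 N and then 7 N and pivoted the tray on the rim until the bars slid off at an estimated 40° tilt. I levelled the empty tray against the rim in reverse and set it back on its rest.

**Last checks from the images:**
- **Bars:** all three are inside the bin below its rim. The pink bar lies flat and the cream bar rests on the yellow one.
- **Lid:** it lies flat with the knob up, within a few millimetres of the mat's centre by the arm's position at release.
- **Tray:** it stands about 4 mm from the rest's centre along x and 1 mm along y. It is level within about 1° and within about 1° of the rest's direction.
- **Bystanders:** the bottles, jar and beaker look unmoved by eye in the final pictures; I did not re-measure them.
- **Gripper:** it is open and well clear of everything.

**What disagreed:** some image heights came out 2 to 6 mm below the stated values, so I found the rim and rest contacts by force. My fit of the bin floor had points up to 19 px off, so I took the bin's position from its rim. The tray also slid a few millimetres in the grip while tipping, which I corrected for when putting it back.

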